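Tighten a club-clamp plate in cross order

ROBOT

A 6-joint arm with a two-finger parallel gripper is mounted at the origin on the work surface. World frame = base frame: x ahead of the robot, y to its left, z up, the work surface at z = 0. Lengths are in mm, angles in rad, forces in N, time in s.
With the tool pointing down it reaches from about 350 to 775 mm from the base axis. Payload 7.3 kg.
Tool frame: the origin (TCP) lies at the very end of the fingers, on their centre line; the grasp point (between the pads) lies bot.grasp_offset behind it (bot.grasp_offset is the distance from the TCP to the grasp point, in mm); z points along the fingers, y is the line along which they close (so a half turn about z gives the same grasp; the last joint's range is limited). The gripper opens to 92 mm and grips with 3 to 60 N. Pads are 19 mm wide; open, the fingers measure 130 mm over their backs; the gripper's body (75 mm by 190 mm) begins 47 mm behind the grasp point.
Start: joints at [1.155, 0.342, 1.524, -0, 1.275, -0.146], TCP at [139.917, 506.032, 226.741] pointing down, gripper open.
Joint ranges: [-2.53, 2.53], [-0.77, 2.02], [0.04, 2.7], [-1, 4.14], [0.28, 2.66], [-3.11, 3.11]. Speed limits (rad/s): [2.57, 2.57, 3.14, 3.14, 3.14, 3.14].

INTERFACE

Orientations are given as [roll, pitch, yaw] about the fixed x, y, z axes, in that order (R = Rz(yaw) Ry(pitch) Rx(roll)).
In Python, from plant import bot gives the robot as it stands. The module is installed in compiled form; this text tells all that it offers.
- The arm moves only by the shell command python3 -m handwheel 'ROWS'. ROWS is JSON, a list of rows, each an object of numbers: "claw": the finger opening in mm, from 0 to 91.8; "dx", "dy", "dz": the shift along the tool's x, y, z in mm; "rx", "ry", "rz": the turn, a rotation vector about the tool's x, y, z in rad. A call has 1 to 10 rows; each row shifts and turns the commanded pose from where the row before left it, along the tool's axes as they then stand; what a row does not reach is not made up. A row lasts 1/10 s, in which the tool goes at most 50 mm and 8.59 degrees, less where a joint would pass 70% of its speed; a pose out of reach is approached as far as the arm can. A call is refused whole if a number of a shift passes 50 or a number of a turn 0.15, either way. A call with a gripper value outside its range is refused whole. The fingers move at their own pace and stop on an object; the grip force is fixed at half the most. Time passes only in rows, so rows that do not move let the fingers close. It gives the time, the measured TCP pose, the force and the opening at its end, in the units of the state.
- bot.get_obs(): the state, without advancing time (a new reading comes with each control period).
- bot.capture(name): name is "scene" or "top" or "wrist"; returns a dict with "frame" (400x640x3 uint8, red, green, blue), "camera_matrix" (3x3 intrinsics, pixels), "k1" (the pictures are not rectified: a ray, as slopes to the right and down, at radius r is drawn at 1 + k1 r^2 times it, then the intrinsics apply), "view" (4x4, takes a point from world to camera coordinates); the wrist camera has in their place "mount" (4x4, takes a point from camera to tool coordinates, whose origin is the TCP and whose axes are the flange's). Camera axes: x right, y down, z forward; pixel columns grow to the right and rows downward; lengths in mm; the calibration is good to about 2 mm. A picture is of the moment at which its call begins: read the wrist's pose just before it. There is no depth.
- bot.close_job(): hands the job in, once; it reports no verdict.
The state is a dict: "time": time; "joint_positions": joint angles; "dq": joint speeds; "tau": joint torques, N m; "tool_pos": TCP position; "tcp_rot": TCP orientation; "contact_force": force on the tool from outside, world axes, zero at the start; "moment": the same for the moment, N m; "grip_width": finger opening in mm.
Only numpy, scipy, OpenCV 4.12 (cv2) and the standard library are available. Lean on these libraries where they do the work, as an engineer would, in place of code of your own. Each camera call takes 0.05 s, during which the arm holds its last target. There are 200 camera calls.

TASK

Swing the gauge arm with the blue knob off the clamp plate until it stands beside the plate. Then tighten the four bar nuts half a turn clockwise each, finishing one before starting the next, in cross order (after the first nut, the one diagonally opposite, then the other two), so that every red tip ends pointing down the slope at its red mark and the plate seats evenly; start with whichever nut you like. Leave the brush, the can and the loose club head alone.

Things in the scene. Friction and masses are not known exactly. Their poses are not given: they have to be found in the camera images.
- deck: Black deck of the club clamp, 220 x 200 mm, sloping at 30 degrees, bolted to the bench, rising towards the robot's right. Origin: centre of its top face, 115 mm above the bench; x runs up the slope, y to the left of that (away from the robot), z is the upward normal, along the studs, 30 degrees from vertical. A clamped club sticks out at deck height, head to y = -205 mm, shaft stub to y = 200 mm.
- plate_mid (a point): Centre of the underside of the bright aluminium clamp plate (218 x 196 x 12 mm), same axes as the deck when seated. It starts about 6 mm above the deck. Each half turn of a nut draws that nut's corner down, and lowers the centre by 1.5 mm; after all four it lies flat on the deck.
- gauge (a joint): Swing (rad) of the steel gauge arm, a 16 x 8 mm bar, pivot at deck x = 60, y = 150 mm, knob 170 mm from it. It swings parallel to the deck, underside 82 mm above it, 14 mm or more over the nuts. 0: points along deck -y, over the two upper nuts; grows clockwise seen from above; 1.57: straight down the slope, beside the plate. Stops -0.1 and 1.8. Stays where left; 2 to 3 N at the knob moves it.
- gauge_knob (a point): Grip point on the blue round knob at the arm's free end: 22 mm in diameter, 40 mm tall along the deck normal; the point is 14 mm below its top, 26 mm above the arm's top face. Axes turn with the arm: -y points from pivot to knob, z is the deck normal. The knob does not spin on the arm.
- gauge_hinge (a point): The pivot of the gauge arm, on its axis, at the bar's mid-thickness; the axis is the deck normal; same axes as gauge_knob.
- nut_a (a joint): Turn (rad) of the upper left nut (looking up the slope; at deck x = 60, y = 60 mm), growing clockwise seen from above (tightening). At 0 its red tip points straight up the slope, at 3.14 straight down the slope at the red mark on the plate. Starts between -0.3 and 0.3. Friction of 0.15 N m holds it where left; dead stops at -0.5 and 3.6.
- nut_a_grip (a point): Grip point of the upper left nut, on its axis, 38 mm (within 2) above the plate's top. The nut is an upright black bar 72 mm long, 12 mm thick, its top 50 mm and its underside 14 mm above the plate, on a short hub 22 mm in diameter; one end is painted red. x points along the bar to the red tip, z along the nut's axis (within 3 degrees of the deck normal).
- nut_b (a joint): Turn (rad) of the upper right nut (looking up the slope; at deck x = 60, y = -60 mm), growing clockwise seen from above (tightening). At 0 its red tip points straight up the slope, at 3.14 straight down the slope at the red mark on the plate. Starts between -0.3 and 0.3. Friction of 0.15 N m holds it where left; dead stops at -0.5 and 3.6.
- nut_b_grip (a point): Grip point of the upper right nut, on its axis, 38 mm (within 2) above the plate's top. The nut is an upright black bar 72 mm long, 12 mm thick, its top 50 mm and its underside 14 mm above the plate, on a short hub 22 mm in diameter; one end is painted red. x points along the bar to the red tip, z along the nut's axis (within 3 degrees of the deck normal).
- nut_c (a joint): Turn (rad) of the lower right nut (looking up the slope; at deck x = -60, y = -60 mm), growing clockwise seen from above (tightening). At 0 its red tip points straight up the slope, at 3.14 straight down the slope at the red mark on the plate. Starts between -0.3 and 0.3. Friction of 0.15 N m holds it where left; dead stops at -0.5 and 3.6.
- nut_c_grip (a point): Grip point of the lower right nut, on its axis, 38 mm (within 2) above the plate's top. The nut is an upright black bar 72 mm long, 12 mm thick, its top 50 mm and its underside 14 mm above the plate, on a short hub 22 mm in diameter; one end is painted red. x points along the bar to the red tip, z along the nut's axis (within 3 degrees of the deck normal).
- nut_d (a joint): Turn (rad) of the lower left nut (looking up the slope; at deck x = -60, y = 60 mm), growing clockwise seen from above (tightening). At 0 its red tip points straight up the slope, at 3.14 straight down the slope at the red mark on the plate. Starts between -0.3 and 0.3. Friction of 0.15 N m holds it where left; dead stops at -0.5 and 3.6.
- nut_d_grip (a point): Grip point of the lower left nut, on its axis, 38 mm (within 2) above the plate's top. The nut is an upright black bar 72 mm long, 12 mm thick, its top 50 mm and its underside 14 mm above the plate, on a short hub 22 mm in diameter; one end is painted red. x points along the bar to the red tip, z along the nut's axis (within 3 degrees of the deck normal).
- light_mid (a point): Middle of the white light bar fixed over the upper nuts: a level tube 18 mm thick and 184 mm long, parallel to the deck's y, about 420 mm above the bench, almost straight above the upper nuts; its post (18 mm thick) stands 125 mm behind it, at the clamp's high side. Upright tools over the upper nuts would hit it; tools leaning along the studs pass below it.
- brush: Bystander: a brush lying flat on the bench near the clamp's high side.
- solvent: Bystander: a white can with a green label, 60 mm in diameter, 120 mm tall, standing beyond the clamp's low side; origin at the centre of its underside.
- iron_head: Bystander: a loose steel club head, 80 mm long, 86 mm high, standing near the clamp's high side; origin at its underside.

How it is judged:
By the outcome, as a careful person would: the job done as asked, in the order asked, and still so for the second after the job is handed in, with the robot touching nothing.
It also fails if it takes over 61 s, if anything falls off the work surface, if the arm or the gripper's body presses on something with over 40 N, if the wrist force passes 120 N, or if a joint passes its speed limit or range.

## Working session

There is one attempt and no reset: what is moved stays moved. The work goes in short steps, Python scripts to look and compute and a shell command to move; the robot and the scene stay as the last step left them, time stands still between calls to the robot, and variables do not carry over. Pictures are saved under pics/ and viewed, on a budget of 10 in all, crops included, one or two more only if the job needs it, and the job is handed in when it is done.

```bash
mkdir -p pics
python3 - <<'E'
from plant import bot
import cv2,json,numpy as np
print(bot.get_obs(), bot.grasp_offset)
ims=[]
for n in("scene","top"):
    c=bot.capture(n); cv2.imwrite(f"pics/{n}0.png",c["frame"][:,:,::-1])
    np.savez(f"{n}.npz",K=c["camera_matrix"],k1=c["k1"],V=c["view"])
    print(n,c["camera_matrix"],c["k1"],np.round(c["view"],4))
E
```

```text
{'time': 0.0, 'joint_positions': array([ 1.15500516e+00,  3.42709736e-01,  1.52504551e+00, -9.11201344e-06,
        1.27539406e+00, -1.46016878e-01]), 'dq': array([-0.00195486,  0.00030771,  0.00033678, -0.00101191,  0.00019442,
       -0.00033271]), 'tau': array([-2.27573037e-03, -4.31245244e+01, -2.44216865e+01,  7.16507155e-02,
        5.59366483e-02, -1.12683140e-04]), 'tool_pos': array([139.73815091, 505.62586732, 226.04176209]), 'tcp_rot': array([-3.14005130e+00, -2.17870553e-04,  2.87182085e+00]), 'contact_force': array([-0.46713729,  0.09987966, -0.50482215]), 'moment': array([-0.0208861 , -0.01817758,  0.04948438]), 'grip_width': 91.5003168053149} 18.8
scene [[385.93650213   0.         324.72636811]
 [  0.         385.93650213 202.8856846 ]
 [  0.           0.           1.        ]] -0.07298553972276745 [[-6.1530000e-01  7.8830000e-01 -2.1000000e-03  3.8400170e+02]
 [ 5.8150000e-01  4.5200000e-01 -6.7640000e-01 -1.6226880e+02]
 [-5.3230000e-01 -4.1740000e-01 -7.3650000e-01  1.4931208e+03]
 [ 0.0000000e+00  0.0000000e+00  0.0000000e+00  1.0000000e+00]]
top [[487.77157462   0.         318.41415284]
 [  0.         487.77157462 197.83840399]
 [  0.           0.           1.        ]] 0.02125333546308175 [[-2.6300000e-02 -9.9950000e-01  1.7300000e-02 -2.0743300e+01]
 [-9.8870000e-01  2.3400000e-02 -1.4830000e-01  6.0240210e+02]
 [ 1.4790000e-01 -2.1000000e-02 -9.8880000e-01  1.4570443e+03]
 [ 0.0000000e+00  0.0000000e+00  0.0000000e+00  1.0000000e+00]]
```

View pics/scene0.png

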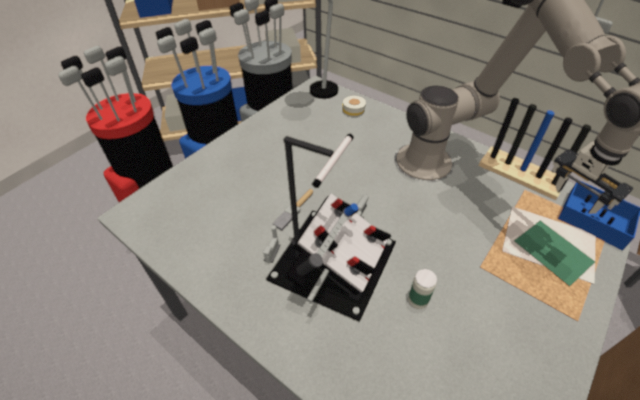

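View pics/top0.png

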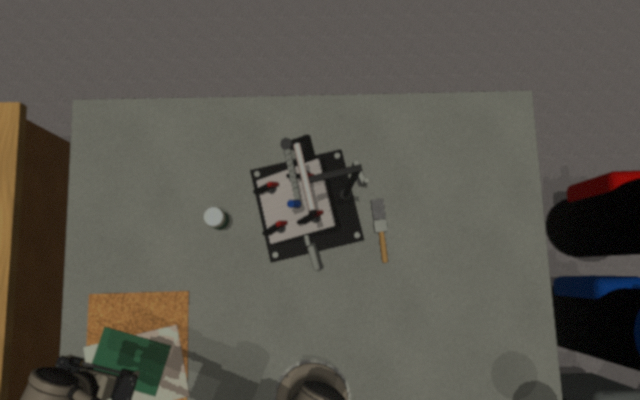

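The scene view shows the clamp around (335,250), with the knob at (350,209) and the can at (423,287). In the top view the clamp is around (305,205), with the knob at (294,203). I'll zoom in on both.

Run:
```python
import cv2,numpy as np
a=cv2.imread("pics/scene0.png")[180:320,260:400]; b=cv2.imread("pics/top0.png")[128:268,240:380]
f=lambda i:cv2.resize(i,(400,400),interpolation=cv2.INTER_CUBIC)
o=np.hstack([f(a),f(b)]); o=cv2.convertScaleAbs(o,alpha=1.5)
cv2.imwrite("pics/z.png",cv2.resize(o,(800,400)))
```

```text
(no output)
```

View pics/z.png

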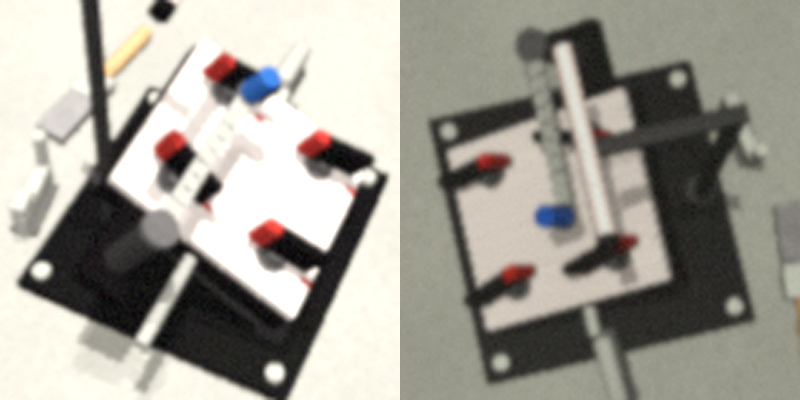

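```bash
cat > h.py <<'E'
import numpy as np,cv2
from scipy.spatial.transform import Rotation as R
from scipy.optimize import least_squares
def proj(P,K,k1,V):
    p=np.c_[P,np.ones(len(P))]@V.T
    s=p[:,:2]/p[:,2:3]; r2=(s**2).sum(1,keepdims=True)
    s=s*(1+k1*r2); return s@K[:2,:2].T+K[:2,2]
def deckR(yaw):  # yaw: world heading of upslope horizontal
    return R.from_euler('zy',[yaw,-np.pi/6]).as_matrix()
NUT=dict(a=(60,60),b=(60,-60),c=(-60,-60),d=(-60,60))
def tip(n,th,h=62,r=31):
    x,y=NUT[n]; return np.array([x+r*np.cos(th),y-r*np.sin(th),h])
def knob(g,h=131): return np.array([60-170*np.sin(g),150-170*np.cos(g),h])
E
cat > fit0.py <<'E'
from h import *
T=dict(np.load("top.npz"));S=dict(np.load("scene.npz"))
corn=np.array([[-109,98,18],[109,98,18],[109,-98,18],[-109,-98,18]])
top=np.array([(445,150),(628,88),(672,282),(487,332),(625,243),(518,272),(492,160),(555,215)])-[400,0]
top=top/2.857+[240,128]-.3
sc=np.array([(292,322),(112,180),(205,40),(172,146),(222,68),(316,143),(268,233),(260,82)])/2.857+[260,180]-.3
def model(p):
    M=deckR(p[2]); o=np.array([p[0],p[1],115+p[8]])
    w=lambda P:np.array(P)@M.T+o
    a,b,c,d=[tip(n,t) for n,t in zip('abcd',p[4:8])]; k=knob(p[3],120)
    return w([*corn,b,c,d,k]),w([corn[0],corn[1],corn[2],a,b,c,d,k])
def res(p):
    A,B=model(p)
    return np.r_[(proj(A,T['K'],T['k1'],T['V'])-top).ravel(),(proj(B,S['K'],S['k1'],S['V'])-sc).ravel(),p[8]/2]
s=least_squares(res,[550,50,-1.4,0,0,0,0,0,0],loss='soft_l1')
print(np.round(s.x,3));print(np.round(s.fun,1))
E
python3 fit0.py
```

```text
[ 5.88812e+02  4.41290e+01 -1.37000e+00  3.10000e-01  1.10210e+01
 -1.19300e+00 -8.04000e-01 -7.43000e-01 -5.18100e+00]
[ -9.2  -1.6   1.6   3.9   0.2  -2.4  -6.4  -4.9  -0.1  -0.4   0.2  -0.6
  -0.6   0.4   0.7  16.2  11.6 -17.6  -0.8  -5.5  -6.1  22.4   0.3  -0.9
  -4.3  11.4  -1.8   0.8   2.1 -16.1   7.2  -0.2  -2.6]
```

```bash
sed -i "s/'zy'/'ZY'/" h.py; python3 fit0.py
```

```text
[ 5.79709e+02  3.12980e+01 -1.36900e+00 -4.00000e-03  1.26000e-01
 -2.10000e-01 -2.62000e-01 -1.57000e-01 -5.76000e+00]
[ 0.7  0.5 -2.2  0.5 -1.7 -0.2 -0.3 -0.1 -2.1 -0.2 -0.8 -0.2 -0.2 -0.5
 -0.3  0.4  0.5  0.  -0.4  0.3 -0.3  0.6 -1.4 -1.  -0.7 -1.5 -0.5 -0.7
 -0.7 -1.  -0.2 -0.3 -2.9]
```

```bash
cat > tri.py <<'E'
from h import *
C=[dict(np.load(n+".npz")) for n in("top","scene")]
O=np.array([579.7,31.3,115-3]);M=deckR(-1.369)
for n,a,b in(("far",(297,143.7),(317,183)),("near",(312.5,210.3),(350,137)),("postcorner",(361,168),(287,139))):
    s=least_squares(lambda P:np.r_[proj(P[None],*[C[0][k] for k in('K','k1','V')])[0]-a,proj(P[None],*[C[1][k] for k in('K','k1','V')])[0]-b],[580,30,400])
    print(n,np.round(s.x),np.round(M.T@(s.x-O)),np.round(s.fun,1))
E
python3 tri.py
python3 - <<'E'
import cv2
a=cv2.imread("pics/scene0.png")[0:220,400:640]; 
cv2.imwrite("pics/zg.png",cv2.convertScaleAbs(cv2.resize(a,(720,600),interpolation=3),alpha=1.6))
E
```

```text
far [675.  20. 416.] [179.  91. 248.] [-0.3  0.2 -0.3 -0. ]
near [515. -11. 426.] [182. -72. 258.] [-0.9  0.6 -1.1 -0.1]
postcorner [ 611. -126.  425.] [295.  -1. 191.] [-1.   0.8 -1.2 -0.2]
```

View pics/zg.png

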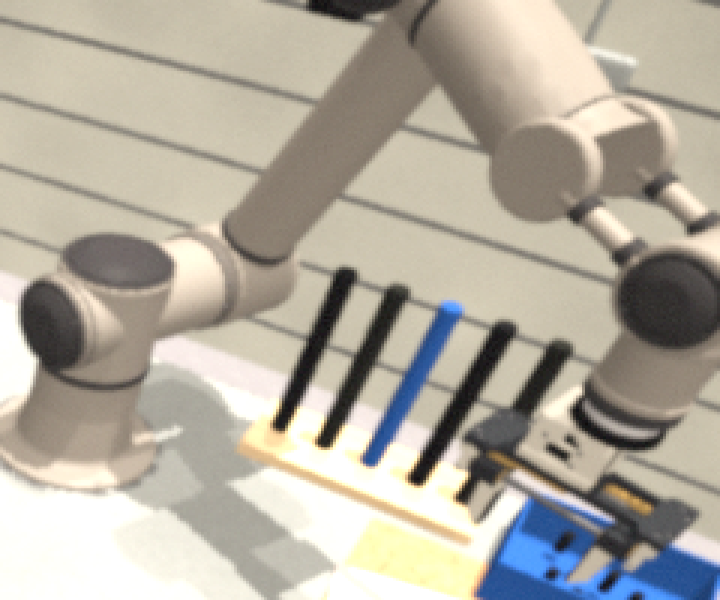

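The gripper's 190 mm wide part is short along z, so it stays below the light bar. Next I'll compute a viewing pose along the deck normal.

```bash
cat > goto.py <<'E'
# usage: goto.py x y z(TCP in deck frame, mm above deck) psi(turn from nominal, + = clockwise from above)
from h import *
import sys,json,os
from plant import bot
cal=json.load(open("cal.json")) if os.path.exists("cal.json") else dict(O=[579.7,31.3,112],yaw=-1.369)
M=deckR(cal["yaw"]);O=np.array(cal["O"])
def toolR(psi):  # nominal: x=-ey,y=-ex,z=-ez
    return M@np.array([[0,-1,0],[-1,0,0],[0,0,-1.]])@R.from_rotvec([0,0,psi]).as_matrix()
o=bot.get_obs(); Rc=R.from_euler('xyz',o["tcp_rot"]).as_matrix()
if __name__=="__main__":
    x,y,z,psi=map(float,sys.argv[1:5])
    Rt=toolR(psi); P=O+M@np.array([x,y,z]); d=P-o["tool_pos"]
    print("t",round(o["time"],2),"q",np.round(o["joint_positions"],3),"F",np.round(o["contact_force"],1),"w",round(o["grip_width"],1))
    dn=M.T@(o["tool_pos"]-O); rel=toolR(0).T@Rc
    print("deck-frame tcp",np.round(dn,1),"rotvec from nominal",np.round(R.from_matrix(rel).as_rotvec(),3))
    print("target",np.round(P,1),"rotvec",np.round(R.from_matrix(Rc.T@Rt).as_rotvec(),3),"shift cur axes",np.round(Rc.T@d,1),"shift target axes",np.round(Rt.T@d,1))
E
python3 goto.py 0 0 260 0; python3 -c "
from plant import bot;import numpy as np
print(np.round(bot.capture('wrist')['mount'],3))"
```

```text
t 0.1 q [ 1.155  0.343  1.525  0.     1.275 -0.146] F [-0.4  0.4 -0.1] w 91.9
deck-frame tcp [-421.8 -336.   375.3] rotvec from nominal [-0.513  0.124  0.46 ]
target [553.6 158.7 337.2] rotvec [ 0.513 -0.124 -0.46 ] shift cur axes [-491.4 -224.3 -110.8] shift target axes [-336.  -421.8  115.3]
[[-1.0000e-03 -9.7000e-01 -2.4400e-01  6.5821e+01]
 [ 1.0000e+00 -1.0000e-03 -0.0000e+00  4.2500e-01]
 [ 0.0000e+00 -2.4400e-01  9.7000e-01 -1.5883e+02]
 [ 0.0000e+00  0.0000e+00  0.0000e+00  1.0000e+00]]
```

```bash
python3 -m handwheel '[{"dx":-35,"dy":-16,"dz":-14},{"dx":-35,"dy":-16,"dz":-14},{"dx":-35,"dy":-16,"dz":-14},{"dx":-35,"dy":-16,"dz":-14},{"dx":-35,"dy":-16,"dz":-14},{"dx":-35,"dy":-16,"dz":-14},{"dx":-35,"dy":-16,"dz":-10},{"dx":-35,"dy":-16,"dz":-10},{"dx":-35,"dy":-16},{"dx":-35,"dy":-16}]'; python3 goto.py 0 0 260 0
```

```text
t 0.15 q [ 1.155  0.343  1.525 -0.     1.275 -0.146] F [-0.4  0.7 -0.8] w 91.7
deck-frame tcp [-421.8 -335.9  375.4] rotvec from nominal [-0.513  0.124  0.461]
target [553.6 158.7 337.2] rotvec [ 0.513 -0.124 -0.461] shift cur axes [-491.4 -224.4 -110.8] shift target axes [-335.9 -421.8  115.4]invalid input at $[0]: expected keys claw, dx, dy, dz, rx, ry, rz
```

```bash
python3 -m handwheel '[{"rx":0.1,"ry":-0.025,"rz":-0.09},{"rx":0.1,"ry":-0.025,"rz":-0.09},{"rx":0.1,"ry":-0.025,"rz":-0.09},{"rx":0.1,"ry":-0.025,"rz":-0.09},{"rx":0.11,"ry":-0.025,"rz":-0.1}]'; python3 goto.py 0 0 260 0
```

```text
t 0.15 q [ 1.155  0.343  1.525 -0.     1.275 -0.146] F [-0.4  0.7 -0.8] w 91.7
deck-frame tcp [-421.8 -335.9  375.4] rotvec from nominal [-0.513  0.124  0.461]
target [553.6 158.7 337.2] rotvec [ 0.513 -0.124 -0.461] shift cur axes [-491.4 -224.4 -110.8] shift target axes [-335.9 -421.8  115.4]invalid input at $[0]: expected keys claw, dx, dy, dz, rx, ry, rz
```

```bash
python3 -m handwheel '[{"claw":60,"dx":-41,"dy":-18,"dz":-12,"rx":0,"ry":0,"rz":0},{"claw":60,"dx":-41,"dy":-18,"dz":-12,"rx":0,"ry":0,"rz":0},{"claw":60,"dx":-41,"dy":-18,"dz":-12,"rx":0,"ry":0,"rz":0},{"claw":60,"dx":-41,"dy":-18,"dz":-12,"rx":0,"ry":0,"rz":0},{"claw":60,"dx":-41,"dy":-18,"dz":-12,"rx":0,"ry":0,"rz":0},{"claw":60,"dx":-41,"dy":-18,"dz":-12,"rx":0,"ry":0,"rz":0},{"claw":60,"dx":-41,"dy":-18,"dz":-12,"rx":0,"ry":0,"rz":0},{"claw":60,"dx":-41,"dy":-18,"dz":-12,"rx":0,"ry":0,"rz":0},{"claw":60,"dx":-41,"dy":-18,"dz":-12,"rx":0,"ry":0,"rz":0},{"claw":60,"dx":-41,"dy":-18,"dz":-3,"rx":0,"ry":0,"rz":0}]'; python3 -m handwheel '[{"claw":60,"dx":-41,"dy":-22,"dz":0,"rx":0,"ry":0,"rz":0},{"claw":60,"dx":-40,"dy":-22,"dz":0,"rx":0,"ry":0,"rz":0},{"claw":60,"dx":0,"dy":0,"dz":0,"rx":0.1,"ry":-0.025,"rz":-0.09},{"claw":60,"dx":0,"dy":0,"dz":0,"rx":0.1,"ry":-0.025,"rz":-0.09},{"claw":60,"dx":0,"dy":0,"dz":0,"rx":0.1,"ry":-0.025,"rz":-0.09},{"claw":60,"dx":0,"dy":0,"dz":0,"rx":0.1,"ry":-0.025,"rz":-0.09},{"claw":60,"dx":0,"dy":0,"dz":0,"rx":0.11,"ry":-0.025,"rz":-0.1},{"claw":60,"dx":0,"dy":0,"dz":0,"rx":0,"ry":0,"rz":0}]'; python3 goto.py 0 0 260 0
python3 - <<'E'
from plant import bot
import cv2,numpy as np
o=bot.get_obs();c=bot.capture("wrist")
np.savez("w1.npz",K=c["camera_matrix"],k1=c["k1"],mount=c["mount"],p=o["tool_pos"],r=o["tcp_rot"],q=o["joint_positions"])
cv2.imwrite("pics/w1.png",cv2.convertScaleAbs(c["frame"][:,:,::-1],alpha=1.3))
E
```

```text
time: 1.15
tool_pos: [488.6, 221.9, 339.0]
tcp_rot: [3.14, 0.002, 2.872]
contact_force: [0.6, 1.3, 0.1]
grip_width: 59.9
time: 1.95
tool_pos: [552.3, 161.3, 335.7]
tcp_rot: [-2.62, -0.002, -2.936]
contact_force: [-0.4, 0.9, 0.2]
grip_width: 60.3
t 1.95 q [ 0.421  0.466  1.15  -0.509  1.64  -1.362] F [-0.4  0.9  0.2] w 60.3
deck-frame tcp [ -3.2  -0.8 260.1] rotvec from nominal [-0.002  0.    -0.004]
target [553.6 158.7 337.2] rotvec [ 0.002 -0.     0.004] shift cur axes [-0.8 -3.2  0.1] shift target axes [-0.8 -3.2  0.1]
```

View pics/w1.png

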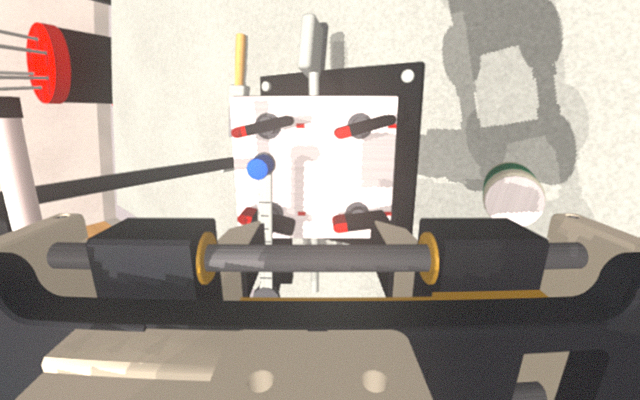

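The wrist view shows the plate corners at (232,96) and (397,97) and the knob at (259,167). Bar ends, red to black:
- **b:** (234,133) to (293,121)
- **c:** (337,134) to (396,121)
- **d:** (334,227) to (392,214)
- **a:** red tip near (246,215), the rest hidden

I'll refit with these points.

```bash
cat > fit1.py <<'E'
from h import *
import json
from fit0 import T,S,top,sc,corn
W=dict(np.load("w1.npz"))
Tw=np.eye(4);Tw[:3,:3]=R.from_euler('xyz',W['r']).as_matrix();Tw[:3,3]=W['p']
Vw=np.linalg.inv(Tw@W['mount'])
wp=np.array([(232,96),(397,97),(234,133),(293,121),(337,134),(396,121),(334,227),(392,214),(246,215),(259,165)])
def parts(p):
    M=deckR(p[2]);o=np.array([p[0],p[1],115+p[8]]);w=lambda P:np.array(P)@M.T+o
    a,b,c,d=[tip(n,t) for n,t in zip('abcd',p[4:8])]
    e=lambda n,t:[tip(n,t,66,36),tip(n,t,66,-36)]
    A=w([*corn,b,c,d,knob(p[3],120)]);B=w([corn[0],corn[1],corn[2],a,b,c,d,knob(p[3],120)])
    C=w([corn[2],corn[3],*e('b',p[5]),*e('c',p[6]),*e('d',p[7]),a,knob(p[3],125)])
    return A,B,C
def res(p,ww=1,wf=.5):
    A,B,C=parts(p);f=lambda X,c:proj(X,c['K'],c['k1'],c['V'])
    return np.r_[((f(A,T)-top)*wf).ravel(),((f(B,S)-sc)*wf).ravel(),((proj(C,W['K'],W['k1'],Vw)-wp)*ww).ravel(),p[8]/2]
for wf in(.5,.05):
    s=least_squares(res,[580,31,-1.37,0,0,-.2,-.2,-.2,0],loss='soft_l1',kwargs=dict(wf=wf))
    print(np.round(s.x,3));print(np.round(s.fun[32:],1))
    if wf==.5: json.dump(dict(O=[s.x[0],s.x[1],115+s.x[8]],yaw=s.x[2]),open("cal.json","w"))
E
python3 fit1.py; python3 goto.py 60 -20 157 -1.57
```

```text
[ 5.79709e+02  3.12980e+01 -1.36900e+00 -4.00000e-03  1.26000e-01
 -2.10000e-01 -2.62000e-01 -1.57000e-01 -5.76000e+00]
[ 0.7  0.5 -2.2  0.5 -1.7 -0.2 -0.3 -0.1 -2.1 -0.2 -0.8 -0.2 -0.2 -0.5
 -0.3  0.4  0.5  0.  -0.4  0.3 -0.3  0.6 -1.4 -1.  -0.7 -1.5 -0.5 -0.7
 -0.7 -1.  -0.2 -0.3 -2.9]
[ 5.79717e+02  3.02720e+01 -1.36400e+00  1.80000e-02  3.10000e-01
 -1.88000e-01 -2.23000e-01 -1.96000e-01 -7.20600e+00]
[ 0.1  0.7  0.9 -0.6  0.6 -0.5  0.9 -0.6 -1.  -0.9 -0.3 -1.5  0.6  1.
 -1.8  3.4 -0.6 -0.1 -0.2  2.6 -3.6]
[ 5.79676e+02  3.05700e+01 -1.36200e+00  2.00000e-02  3.23000e-01
 -1.87000e-01 -2.19000e-01 -1.95000e-01 -6.66000e+00]
[-0.1  0.8  0.9 -0.7  0.4 -0.5  0.8 -0.5 -1.1 -1.1 -0.2 -1.5  0.6  1.1
 -1.7  3.5 -0.6 -0.2 -0.   2.7 -3.3]
t 2.0 q [ 0.418  0.465  1.149 -0.507  1.64  -1.361] F [ 0.2 -0.4 -0.6] w 60.1
deck-frame tcp [ -0.9   0.5 264.6] rotvec from nominal [-0.005  0.002  0.005]
target [554.7  52.1 273.8] rotvec [ 0.006  0.002 -1.575] shift cur axes [ 19.9 -61.6 107.3] shift target axes [ 61.   20.4 107.6]
```

```bash
cat >> fit1.py <<'E'
s=least_squares(lambda p:np.r_[res(p)[:-1],p[8]*5],[580,31,-1.37,0,0,-.2,-.2,-.2,0],loss='soft_l1')
print("z fixed",s.cost,np.round(s.x,3));print(np.round(s.fun[:32]*2,1));print(np.round(s.fun[32:],1))
json.dump(dict(O=[s.x[0],s.x[1],113.5+s.x[8]],yaw=s.x[2]),open("cal.json","w"))
E
python3 fit1.py|tail -8; python3 goto.py 60 -20 157 -1.57
```

```text
-1.7  3.5 -0.6 -0.2 -0.   2.7 -3.3]
z fixed 25.211141296598456 [ 5.79304e+02  3.36360e+01 -1.36500e+00  3.00000e-02  4.05000e-01
 -1.89000e-01 -2.21000e-01 -1.66000e-01 -1.37000e-01]
[-0.3  0.5 -3.1  0.2 -2.3 -0.3 -1.1  0.  -2.8 -0.1 -1.5  0.3 -1.3 -0.7
 -3.   0.9  1.6 -0.7  0.3 -0.6  0.3 -0.4  1.6 -3.7  0.1 -2.8  0.5 -2.1
  0.4 -1.8  2.5 -0.1]
[-2.   0.3  2.1 -0.7 -1.6 -0.1 -0.1 -0.3 -1.1 -0.4  1.  -1.1  0.2  2.6
 -0.8  6.5 -1.9 -0.1 -0.3  4.1 -0.7]
t 2.0 q [ 0.418  0.465  1.149 -0.507  1.64  -1.361] F [ 0.2 -0.4 -0.6] w 60.1
deck-frame tcp [ -0.8  -0.  258.1] rotvec from nominal [-0.005  0.002  0.004]
target [554.3  55.5 279.3] rotvec [ 0.005  0.003 -1.574] shift cur axes [ 19.6 -61.4 100.8] shift target axes [ 60.8  19.9 101.1]
```

```bash
python3 -m handwheel '[{"claw":60,"dx":0,"dy":0,"dz":0,"rx":0,"ry":0,"rz":-0.145},{"claw":60,"dx":0,"dy":0,"dz":0,"rx":0,"ry":0,"rz":-0.145},{"claw":60,"dx":0,"dy":0,"dz":0,"rx":0,"ry":0,"rz":-0.145},{"claw":60,"dx":0,"dy":0,"dz":0,"rx":0,"ry":0,"rz":-0.145},{"claw":60,"dx":0,"dy":0,"dz":0,"rx":0,"ry":0,"rz":-0.145},{"claw":60,"dx":0,"dy":0,"dz":0,"rx":0,"ry":0,"rz":-0.145},{"claw":60,"dx":0,"dy":0,"dz":0,"rx":0,"ry":0,"rz":-0.145},{"claw":60,"dx":0,"dy":0,"dz":0,"rx":0,"ry":0,"rz":-0.145},{"claw":60,"dx":0,"dy":0,"dz":0,"rx":0,"ry":0,"rz":-0.145},{"claw":60,"dx":0,"dy":0,"dz":0,"rx":0,"ry":0,"rz":-0.145}]'; python3 -m handwheel '[{"claw":60,"dx":0,"dy":0,"dz":0,"rx":0,"ry":0,"rz":-0.12},{"claw":60,"dx":20,"dy":7,"dz":30,"rx":0,"ry":0,"rz":0},{"claw":60,"dx":20,"dy":7,"dz":30,"rx":0,"ry":0,"rz":0},{"claw":60,"dx":21,"dy":6,"dz":35,"rx":0,"ry":0,"rz":0},{"claw":60,"dx":0,"dy":0,"dz":0,"rx":0,"ry":0,"rz":0}]'; python3 goto.py 60 -20 103 -1.57;  python3 - <<'E'
from plant import bot
import cv2,numpy as np
c=bot.capture("wrist")
cv2.imwrite("pics/w2.png",cv2.convertScaleAbs(c["frame"][:,:,::-1],alpha=1.3))
E
```

```text
time: 3.0
tool_pos: [553.8, 158.3, 338.2]
tcp_rot: [-3.072, -0.513, -1.509]
contact_force: [0.2, -0.2, 0.8]
grip_width: 60.1
time: 3.5
tool_pos: [552.5, 52.6, 283.7]
tcp_rot: [3.141, -0.518, -1.379]
contact_force: [-0.5, 0.1, 0.4]
grip_width: 59.6
t 3.5 q [ 0.241  0.4    1.394 -0.526  1.403 -2.987] F [-0.5  0.1  0.4] w 59.6
deck-frame tcp [ 64.3 -22.4 159.5] rotvec from nominal [-0.01   0.002 -1.558]
target [559.8  29.1 232.6] rotvec [ 0.007  0.005 -0.012] shift cur axes [-4.1 -2.8 56.5] shift target axes [-4.4 -2.4 56.5]
```

View pics/w2.png

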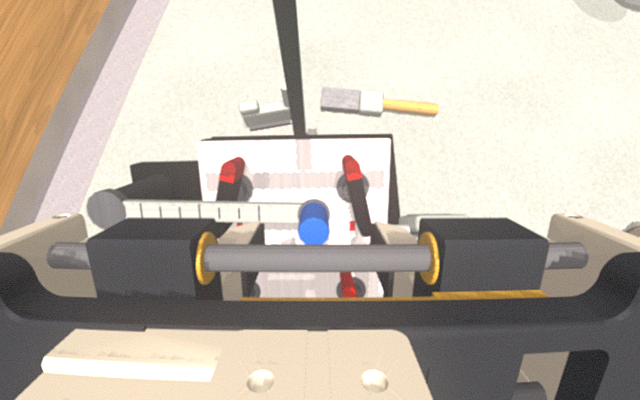

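The knob sits at (314,222), between the fingers. Nut a's red tip is at (233,162), leaning clockwise, so about +0.3 rad. Now to lower and grip.

```bash
python3 -m handwheel '[{"claw":60,"dx":-4,"dy":-3,"dz":20,"rx":0,"ry":0,"rz":0},{"claw":60,"dx":0,"dy":0,"dz":20,"rx":0,"ry":0,"rz":0},{"claw":60,"dx":0,"dy":0,"dz":16,"rx":0,"ry":0,"rz":0},{"claw":18,"dx":0,"dy":0,"dz":0,"rx":0,"ry":0,"rz":0},{"claw":18,"dx":0,"dy":0,"dz":0,"rx":0,"ry":0,"rz":0},{"claw":18,"dx":0,"dy":0,"dz":0,"rx":0,"ry":0,"rz":0},{"claw":18,"dx":0,"dy":0,"dz":0,"rx":0,"ry":0,"rz":0}]'; python3 goto.py 60 -20 103 -1.57
```

```text
time: 4.25
tool_pos: [562.3, 34.5, 236.1]
tcp_rot: [-3.136, -0.52, -1.374]
contact_force: [-0.4, -0.0, -0.3]
grip_width: 32.5
t 4.25 q [ 0.207  0.437  1.471 -0.545  1.278 -2.961] F [-0.4 -0.  -0.3] w 32.5
deck-frame tcp [ 57.6 -16.5 108.4] rotvec from nominal [-0.002 -0.004 -1.563]
target [559.8  29.1 232.6] rotvec [-0.002  0.004 -0.007] shift cur axes [2.4 3.5 5.4] shift target axes [2.4 3.5 5.4]
```

```bash
python3 -m handwheel '[{"claw":16,"dx":2,"dy":0,"dz":2,"rx":0,"ry":0,"rz":0},{"claw":16,"dx":0,"dy":0,"dz":0,"rx":0,"ry":0,"rz":0},{"claw":16,"dx":0,"dy":0,"dz":0,"rx":0,"ry":0,"rz":0}]'; python3 goto.py 60 -20 103 -1.57
```

```text
time: 4.55
tool_pos: [559.2, 31.2, 234.7]
tcp_rot: [3.138, -0.52, -1.372]
contact_force: [-13.6, 1.9, 7.6]
grip_width: 21.1
t 4.55 q [ 0.202  0.436  1.477 -0.545  1.28  -2.964] F [-13.6   1.9   7.6] w 21.1
deck-frame tcp [ 59.2 -20.2 105.9] rotvec from nominal [-0.008  0.002 -1.565]
target [559.8  29.1 232.6] rotvec [ 0.007  0.004 -0.005] shift cur axes [ 0.8 -0.2  2.9] shift target axes [ 0.8 -0.2  2.9]
```

```bash
python3 -m handwheel '[{"claw":16,"dx":-17,"dy":-0.85,"dz":0,"rx":0,"ry":0,"rz":0.1},{"claw":16,"dx":-17,"dy":-0.85,"dz":0,"rx":0,"ry":0,"rz":0.1},{"claw":16,"dx":-17,"dy":-0.85,"dz":0,"rx":0,"ry":0,"rz":0.1},{"claw":16,"dx":-17,"dy":-0.85,"dz":0,"rx":0,"ry":0,"rz":0.1},{"claw":16,"dx":0,"dy":0,"dz":0,"rx":0,"ry":0,"rz":0}]'; python3 goto.py -6 -6 103 -1.17
```

```text
time: 5.05
tool_pos: [562.6, 92.7, 200.4]
tcp_rot: [-2.922, -0.473, -1.827]
contact_force: [-7.5, 4.9, 2.9]
grip_width: 21.2
t 5.05 q [ 0.304  0.511  1.45  -0.539  1.284 -2.451] F [-7.5  4.9  2.9] w 21.2
deck-frame tcp [ -9.4  -4.3 106. ] rotvec from nominal [-6.000e-03 -1.000e-03 -1.163e+00]
target [561.9  87.9 199.6] rotvec [ 0.005  0.004 -0.007] shift cur axes [3.8 0.2 3. ] shift target axes [3.8 0.2 3. ]
```

```bash
python3 -m handwheel '[{"claw":16,"dx":-17,"dy":-0.85,"dz":0,"rx":0,"ry":0,"rz":0.1},{"claw":16,"dx":-17,"dy":-0.85,"dz":0,"rx":0,"ry":0,"rz":0.1},{"claw":16,"dx":-17,"dy":-0.85,"dz":0,"rx":0,"ry":0,"rz":0.1},{"claw":16,"dx":-17,"dy":-0.85,"dz":0,"rx":0,"ry":0,"rz":0.1},{"claw":16,"dx":-17,"dy":-0.85,"dz":0,"rx":0,"ry":0,"rz":0.1},{"claw":16,"dx":-17,"dy":-0.85,"dz":0,"rx":0,"ry":0,"rz":0.1},{"claw":16,"dx":0,"dy":0,"dz":0,"rx":0,"ry":0,"rz":0}]'; python3 goto.py -83 57 103 -0.57; python3 -m handwheel '[{"claw":16,"dx":-17,"dy":-0.85,"dz":0,"rx":0,"ry":0,"rz":0.1},{"claw":16,"dx":-17,"dy":-0.85,"dz":0,"rx":0,"ry":0,"rz":0.1},{"claw":16,"dx":-17,"dy":-0.85,"dz":0,"rx":0,"ry":0,"rz":0.1},{"claw":16,"dx":-17,"dy":-0.85,"dz":0,"rx":0,"ry":0,"rz":0.1},{"claw":16,"dx":-17,"dy":-0.85,"dz":0,"rx":0,"ry":0,"rz":0.1},{"claw":16,"dx":-17,"dy":-0.85,"dz":0,"rx":0,"ry":0,"rz":0.1},{"claw":16,"dx":-17,"dy":-0.85,"dz":0,"rx":0,"ry":0,"rz":0.1},{"claw":16,"dx":0,"dy":0,"dz":0,"rx":0,"ry":0,"rz":0}]'; python3 goto.py -108 172 103 0.13
```

```text
time: 5.75
tool_pos: [615.7, 169.9, 163.2]
tcp_rot: [-2.69, -0.267, -2.434]
contact_force: [0.5, 1.4, 3.3]
grip_width: 21.0
t 5.75 q [ 0.393  0.69   1.231 -0.523  1.356 -1.798] F [0.5 1.4 3.3] w 21.0
deck-frame tcp [-84.2  63.4 106.1] rotvec from nominal [-0.003 -0.003 -0.563]
target [609.9 166.1 161.1] rotvec [ 0.002  0.003 -0.007] shift cur axes [6.1 2.4 3.1] shift target axes [6.  2.5 3.1]
time: 6.55
tool_pos: [723.6, 211.4, 152.7]
tcp_rot: [-2.624, 0.07, -3.056]
contact_force: [-0.7, -4.0, 4.5]
grip_width: 20.9
t 6.55 q [ 0.39   0.936  0.762 -0.513  1.55  -1.209] F [-0.7 -4.   4.5] w 20.9
deck-frame tcp [-105.5  177.6  106.3] rotvec from nominal [-0.002 -0.001  0.139]
target [718.1 210.7 148.6] rotvec [ 0.002  0.001 -0.009] shift cur axes [5.9 1.7 3.3] shift target axes [5.9 1.7 3.3]
```

```bash
python3 -m handwheel '[{"claw":60,"dx":0,"dy":0,"dz":0,"rx":0,"ry":0,"rz":0},{"claw":60,"dx":0,"dy":0,"dz":0,"rx":0,"ry":0,"rz":0},{"claw":60,"dx":0,"dy":0,"dz":0,"rx":0,"ry":0,"rz":0},{"claw":60,"dx":0,"dy":0,"dz":-30,"rx":0,"ry":0,"rz":0},{"claw":60,"dx":0,"dy":0,"dz":-30,"rx":0,"ry":0,"rz":0}]'; python3 goto.py -60 60 130 -1.6
```

```text
time: 7.05
tool_pos: [715.0, 242.2, 202.5]
tcp_rot: [-2.625, 0.064, -3.054]
contact_force: [1.1, -0.2, 1.3]
grip_width: 56.4
t 7.05 q [ 0.43   0.935  0.632 -0.509  1.688 -1.244] F [ 1.1 -0.2  1.3] w 56.4
deck-frame tcp [-108.2  175.4  165.4] rotvec from nominal [-0.003  0.003  0.134]
target [614.2 160.4 195.9] rotvec [ 0.005 -0.    -1.734] shift cur axes [107.8 -63.3  35.6] shift target axes [ 44.9 116.8  35.4]
```

```bash
python3 -m handwheel '[{"claw":60,"dx":36,"dy":-21,"dz":0,"rx":0,"ry":0,"rz":0},{"claw":60,"dx":36,"dy":-21,"dz":0,"rx":0,"ry":0,"rz":0},{"claw":60,"dx":36,"dy":-21,"dz":0,"rx":0,"ry":0,"rz":0},{"claw":60,"dx":0,"dy":0,"dz":0,"rx":0,"ry":0,"rz":-0.145},{"claw":60,"dx":0,"dy":0,"dz":0,"rx":0,"ry":0,"rz":-0.145},{"claw":60,"dx":0,"dy":0,"dz":0,"rx":0,"ry":0,"rz":-0.145},{"claw":60,"dx":0,"dy":0,"dz":0,"rx":0,"ry":0,"rz":-0.145},{"claw":60,"dx":0,"dy":0,"dz":0,"rx":0,"ry":0,"rz":-0.145},{"claw":60,"dx":0,"dy":0,"dz":0,"rx":0,"ry":0,"rz":-0.145},{"claw":60,"dx":0,"dy":0,"dz":0,"rx":0,"ry":0,"rz":-0.145}]'; python3 -m handwheel '[{"claw":60,"dx":0,"dy":0,"dz":0,"rx":0,"ry":0,"rz":-0.145},{"claw":60,"dx":0,"dy":0,"dz":0,"rx":0,"ry":0,"rz":-0.145},{"claw":60,"dx":0,"dy":0,"dz":0,"rx":0,"ry":0,"rz":-0.145},{"claw":60,"dx":0,"dy":0,"dz":0,"rx":0,"ry":0,"rz":-0.145},{"claw":60,"dx":0,"dy":0,"dz":0,"rx":0,"ry":0,"rz":-0.145},{"claw":60,"dx":0,"dy":0,"dz":0,"rx":0,"ry":0,"rz":0}]';python3 goto.py -60 60 100 -1.6;  python3 - <<'E'
from plant import bot
import cv2,numpy as np
o=bot.get_obs();c=bot.capture("wrist")
np.savez("w3.npz",K=c["camera_matrix"],k1=c["k1"],mount=c["mount"],p=o["tool_pos"],r=o["tcp_rot"])
cv2.imwrite("pics/w3.png",cv2.convertScaleAbs(c["frame"][:,:,::-1],alpha=1.3))
E
```

```text
time: 8.05
tool_pos: [610.7, 178.3, 226.7]
tcp_rot: [-2.795, -0.396, -2.119]
contact_force: [-0.4, 0.9, 0.2]
grip_width: 60.0
time: 8.65
tool_pos: [610.8, 178.3, 226.7]
tcp_rot: [3.12, -0.52, -1.323]
contact_force: [-0.2, 0.1, -0.1]
grip_width: 60.2
t 8.65 q [ 0.408  0.64   1.146 -0.51   1.484 -2.897] F [-0.2  0.1 -0.1] w 60.2
deck-frame tcp [-60.4  60.3 165.7] rotvec from nominal [-0.003 -0.003 -1.607]
target [617.2 145.7 170. ] rotvec [0.    0.004 0.007] shift cur axes [ 0.6  0.3 65.7] shift target axes [ 0.4  0.3 65.7]
```

View pics/w3.png

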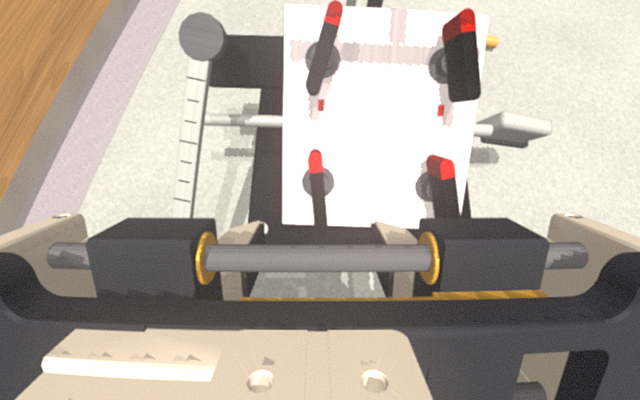

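The gauge arm now lies beside the plate at column ~195. Nut d has its red tip at (315,152). Nut a runs from (337,4) to (314,92), nut b from (465,12) to (463,97), and nut c's red tip is at (438,158). I'll refine with these.

```bash
cat > fit2.py <<'E'
from h import *
import json
W=dict(np.load("w3.npz"))
Tw=np.eye(4);Tw[:3,:3]=R.from_euler('xyz',W['r']).as_matrix();Tw[:3,3]=W['p'];Vw=np.linalg.inv(Tw@W['mount'])
wp=np.array([(284,5),(283,224),(337,3),(314,92),(315,151),(468,11),(438,157)])
def pts(p):
    M=deckR(p[2]);o=np.array([p[0],p[1],115+p[3]])
    return np.array([[109,98,18],[-109,98,18],tip('a',p[4],68,36),tip('a',p[4],68,-36),tip('d',p[5],68,36),tip('b',p[6],68,36),tip('c',p[7],68,36)])@M.T+o
for sg in(.05,1):
    s=least_squares(lambda p:np.r_[(proj(pts(p),W['K'],W['k1'],Vw)-wp).ravel(),p[3]*sg],[579,33,-1.365,0,.3,-.2,-.2,-.2],loss='soft_l1')
    print(np.round(s.x,3),np.round(s.fun,1))
    M=deckR(s.x[2]);d=M.T@(W['p']-[s.x[0],s.x[1],115+s.x[3]]);print("tcp",np.round(d,1))
E
python3 fit2.py
```

```text
[ 5.78701e+02  2.76260e+01 -1.36100e+00 -5.76600e+00  2.34000e-01
 -1.45000e-01 -1.05000e-01 -4.13000e-01] [ 1.1  0.3  0.5 -2.3 -0.6 -0.  -0.9  0.5  0.   0.1 -0.  -1.4  0.3  1.3
 -0.3]
tcp [-63.1  62.7 172. ]
[ 5.78282e+02  2.95040e+01 -1.36000e+00 -3.27000e+00  2.35000e-01
 -1.45000e-01 -1.47000e-01 -4.47000e-01] [ 0.7 -0.4  0.3 -0.9 -0.3 -0.9 -1.   0.8  0.1  1.  -0.1 -2.1  0.4  2.7
 -3.3]
tcp [-62.7  62.9 168.9]
```

```bash
python3 -m handwheel '[{"claw":50,"dx":1,"dy":1,"dz":25,"rx":0,"ry":0,"rz":0},{"claw":50,"dx":1,"dy":1,"dz":25,"rx":0,"ry":0,"rz":0},{"claw":50,"dx":0,"dy":0,"dz":25,"rx":0,"ry":0,"rz":0},{"claw":50,"dx":0,"dy":0,"dz":25,"rx":0,"ry":0,"rz":0},{"claw":50,"dx":0,"dy":0,"dz":20,"rx":0,"ry":0,"rz":0},{"claw":50,"dx":0,"dy":0,"dz":5,"rx":0,"ry":0,"rz":0}]';python3 goto.py -58 58 40 -1.6; python3 -m handwheel '[{"claw":5,"dx":0,"dy":0,"dz":0,"rx":0,"ry":0,"rz":0},{"claw":5,"dx":0,"dy":0,"dz":0,"rx":0,"ry":0,"rz":0},{"claw":5,"dx":0,"dy":0,"dz":0,"rx":0,"ry":0,"rz":0},{"claw":5,"dx":0,"dy":0,"dz":0,"rx":0,"ry":0,"rz":0},{"claw":5,"dx":0,"dy":0,"dz":0,"rx":0,"ry":0,"rz":0},{"claw":5,"dx":0,"dy":0,"dz":0,"rx":0,"ry":0,"rz":0}]';python3 goto.py -58 58 40 -1.6
```

```text
time: 9.3
tool_pos: [621.2, 113.9, 117.1]
tcp_rot: [3.119, -0.52, -1.329]
contact_force: [-0.4, -0.8, 0.5]
grip_width: 50.3
t 9.3 q [ 0.31   0.705  1.342 -0.555  1.215 -2.838] F [-0.4 -0.8  0.5] w 50.3
deck-frame tcp [-58.7  57.3  38.3] rotvec from nominal [-6.000e-03  1.000e-03 -1.602e+00]
target [621.7 114.2 119. ] rotvec [0.004 0.003 0.002] shift cur axes [ 0.8 -0.6 -1.7] shift target axes [ 0.8 -0.6 -1.7]
time: 9.9
tool_pos: [623.1, 115.5, 119.9]
tcp_rot: [3.125, -0.52, -1.327]
contact_force: [3.4, 0.5, -0.2]
grip_width: 12.1
t 9.9 q [ 0.311  0.703  1.338 -0.556  1.215 -2.842] F [ 3.4  0.5 -0.2] w 12.1
deck-frame tcp [-58.4  59.6  41.3] rotvec from nominal [-1.000e-03 -5.000e-03 -1.604e+00]
target [621.7 114.2 119. ] rotvec [-0.002  0.003  0.004] shift cur axes [0.3 1.7 1.3] shift target axes [0.3 1.6 1.3]
```

```bash
python3 -m handwheel '[{"claw":5,"dx":0,"dy":0,"dz":0,"rx":0,"ry":0,"rz":0.14},{"claw":5,"dx":0,"dy":0,"dz":0,"rx":0,"ry":0,"rz":0.14},{"claw":5,"dx":0,"dy":0,"dz":0,"rx":0,"ry":0,"rz":0.14},{"claw":5,"dx":0,"dy":0,"dz":0,"rx":0,"ry":0,"rz":0.14},{"claw":5,"dx":0,"dy":0,"dz":0,"rx":0,"ry":0,"rz":0.14}]';python3 goto.py -58 58 40 1.57; python3 -m handwheel '[{"claw":5,"dx":0,"dy":0,"dz":0,"rx":0,"ry":0,"rz":0.14},{"claw":5,"dx":0,"dy":0,"dz":0,"rx":0,"ry":0,"rz":0.14},{"claw":5,"dx":0,"dy":0,"dz":0,"rx":0,"ry":0,"rz":0.14},{"claw":5,"dx":0,"dy":0,"dz":0,"rx":0,"ry":0,"rz":0.14},{"claw":5,"dx":0,"dy":0,"dz":0,"rx":0,"ry":0,"rz":0.14},{"claw":5,"dx":0,"dy":0,"dz":0,"rx":0,"ry":0,"rz":0.14}]';python3 goto.py -58 58 40 1.57
```

```text
time: 10.4
tool_pos: [623.6, 115.2, 119.4]
tcp_rot: [-2.797, -0.398, -2.107]
contact_force: [7.0, -0.4, -3.2]
grip_width: 12.0
t 10.4 q [ 0.311  0.704  1.338 -0.556  1.214 -2.136] F [ 7.  -0.4 -3.2] w 12.0
deck-frame tcp [-58.3  60.   40.6] rotvec from nominal [-0.002 -0.004 -0.899]
target [621.7 114.2 119. ] rotvec [5.000e-03 2.000e-03 2.469e+00] shift cur axes [1.5 1.4 0.6] shift target axes [-0.3 -2.   0.6]
time: 11.0
tool_pos: [623.9, 114.8, 118.9]
tcp_rot: [-2.621, -0.027, -2.884]
contact_force: [8.9, -2.4, -7.4]
grip_width: 12.1
t 11.0 q [ 0.31   0.704  1.338 -0.557  1.213 -1.296] F [ 8.9 -2.4 -7.4] w 12.1
deck-frame tcp [-58.1  60.2  39.9] rotvec from nominal [-0.003 -0.003 -0.059]
target [621.7 114.2 119. ] rotvec [ 0.004 -0.     1.629] shift cur axes [ 2.2  0.  -0.1] shift target axes [-0.1 -2.2 -0.1]
```

```bash
python3 -m handwheel '[{"claw":5,"dx":0,"dy":0,"dz":0,"rx":0,"ry":0,"rz":0.148},{"claw":5,"dx":0,"dy":0,"dz":0,"rx":0,"ry":0,"rz":0.148},{"claw":5,"dx":0,"dy":0,"dz":0,"rx":0,"ry":0,"rz":0.148},{"claw":5,"dx":0,"dy":0,"dz":0,"rx":0,"ry":0,"rz":0.148},{"claw":5,"dx":0,"dy":0,"dz":0,"rx":0,"ry":0,"rz":0.148},{"claw":5,"dx":0,"dy":0,"dz":0,"rx":0,"ry":0,"rz":0.148},{"claw":5,"dx":0,"dy":0,"dz":0,"rx":0,"ry":0,"rz":0.148},{"claw":5,"dx":0,"dy":0,"dz":0,"rx":0,"ry":0,"rz":0.148},{"claw":5,"dx":0,"dy":0,"dz":0,"rx":0,"ry":0,"rz":0.148},{"claw":5,"dx":0,"dy":0,"dz":0,"rx":0,"ry":0,"rz":0.148}]'; python3 -m handwheel '[{"claw":5,"dx":0,"dy":0,"dz":0,"rx":0,"ry":0,"rz":0.148},{"claw":5,"dx":0,"dy":0,"dz":0,"rx":0,"ry":0,"rz":0}]';python3 goto.py -58 58 40 1.57
```

```text
time: 12.0
tool_pos: [623.9, 114.0, 117.6]
tcp_rot: [-3.057, 0.515, 1.949]
contact_force: [13.5, -5.7, -12.7]
grip_width: 11.8
time: 12.2
tool_pos: [623.7, 114.0, 117.3]
tcp_rot: [-3.14, 0.521, 1.78]
contact_force: [12.3, -4.7, -13.5]
grip_width: 11.9
t 12.2 q [ 0.309  0.706  1.339 -0.557  1.212  0.331] F [ 12.3  -4.7 -13.5] w 11.9
deck-frame tcp [-58.3  59.9  38.3] rotvec from nominal [-0.003  0.002  1.568]
target [621.7 114.2 119. ] rotvec [ 0.001 -0.003  0.002] shift cur axes [-0.3 -1.9 -1.7] shift target axes [-0.3 -1.9 -1.7]
```

```bash
python3 -m handwheel '[{"claw":55,"dx":0,"dy":0,"dz":0,"rx":0,"ry":0,"rz":0},{"claw":55,"dx":0,"dy":0,"dz":0,"rx":0,"ry":0,"rz":0},{"claw":55,"dx":0,"dy":0,"dz":0,"rx":0,"ry":0,"rz":0},{"claw":55,"dx":0,"dy":0,"dz":-30,"rx":0,"ry":0,"rz":0},{"claw":55,"dx":0,"dy":0,"dz":-35,"rx":0,"ry":0,"rz":0},{"claw":55,"dx":0,"dy":0,"dz":-25,"rx":0,"ry":0,"rz":0},{"claw":55,"dx":0,"dy":0,"dz":0,"rx":0,"ry":0,"rz":-0.148},{"claw":55,"dx":0,"dy":0,"dz":0,"rx":0,"ry":0,"rz":-0.148},{"claw":55,"dx":0,"dy":0,"dz":0,"rx":0,"ry":0,"rz":-0.148},{"claw":55,"dx":0,"dy":0,"dz":0,"rx":0,"ry":0,"rz":-0.148}]'; python3 -m handwheel '[{"claw":55,"dx":0,"dy":0,"dz":0,"rx":0,"ry":0,"rz":-0.148},{"claw":55,"dx":0,"dy":0,"dz":0,"rx":0,"ry":0,"rz":-0.148},{"claw":55,"dx":0,"dy":0,"dz":0,"rx":0,"ry":0,"rz":-0.148},{"claw":55,"dx":0,"dy":0,"dz":0,"rx":0,"ry":0,"rz":-0.148},{"claw":55,"dx":0,"dy":0,"dz":0,"rx":0,"ry":0,"rz":-0.148},{"claw":55,"dx":0,"dy":0,"dz":0,"rx":0,"ry":0,"rz":-0.148},{"claw":55,"dx":0,"dy":0,"dz":0,"rx":0,"ry":0,"rz":-0.148},{"claw":55,"dx":0,"dy":0,"dz":0,"rx":0,"ry":0,"rz":-0.148},{"claw":55,"dx":0,"dy":0,"dz":0,"rx":0,"ry":0,"rz":-0.148},{"claw":55,"dx":0,"dy":0,"dz":0,"rx":0,"ry":0,"rz":-0.148}]';  python3 -m handwheel '[{"claw":55,"dx":0,"dy":0,"dz":0,"rx":0,"ry":0,"rz":-0.148},{"claw":55,"dx":0,"dy":0,"dz":0,"rx":0,"ry":0,"rz":-0.148},{"claw":55,"dx":0,"dy":0,"dz":0,"rx":0,"ry":0,"rz":-0.148},{"claw":55,"dx":0,"dy":0,"dz":0,"rx":0,"ry":0,"rz":-0.148},{"claw":55,"dx":0,"dy":0,"dz":0,"rx":0,"ry":0,"rz":-0.148},{"claw":55,"dx":0,"dy":0,"dz":0,"rx":0,"ry":0,"rz":-0.148},{"claw":55,"dx":0,"dy":0,"dz":0,"rx":0,"ry":0,"rz":-0.148},{"claw":55,"dx":0,"dy":0,"dz":0,"rx":0,"ry":0,"rz":-0.03}]';python3 goto.py 61 -62 120 -1.6
```

```text
time: 13.2
tool_pos: [612.8, 159.2, 197.8]
tcp_rot: [-2.826, 0.421, 2.45]
contact_force: [-0.0, -0.5, -0.7]
grip_width: 55.0
time: 14.2
tool_pos: [612.9, 159.1, 197.7]
tcp_rot: [-2.679, -0.247, -2.48]
contact_force: [0.4, 0.4, 0.5]
grip_width: 55.1
time: 15.0
tool_pos: [612.9, 159.1, 197.7]
tcp_rot: [3.137, -0.52, -1.356]
contact_force: [0.2, -0.5, 0.3]
grip_width: 55.0
t 15.0 q [ 0.38   0.647  1.214 -0.519  1.405 -2.856] F [ 0.2 -0.5  0.3] w 55.0
deck-frame tcp [-58.3  58.5 131. ] rotvec from nominal [-0.003 -0.003 -1.579]
target [517.1  28.  247.8] rotvec [ 0.     0.004 -0.021] shift cur axes [118.3 121.5  10.6] shift target axes [115.7 123.9  11. ]
```

```bash
python3 -m handwheel '[{"claw":55,"dx":30,"dy":30,"dz":0,"rx":0,"ry":0,"rz":0},{"claw":55,"dx":30,"dy":30,"dz":0,"rx":0,"ry":0,"rz":0},{"claw":55,"dx":30,"dy":30,"dz":0,"rx":0,"ry":0,"rz":0},{"claw":55,"dx":29,"dy":30,"dz":0,"rx":0,"ry":0,"rz":0},{"claw":55,"dx":0,"dy":0,"dz":25,"rx":0,"ry":0,"rz":0},{"claw":55,"dx":0,"dy":0,"dz":20,"rx":0,"ry":0,"rz":0},{"claw":55,"dx":0,"dy":0,"dz":0,"rx":0,"ry":0,"rz":0}]';python3 goto.py 61 -61 40 -1.6
```

```text
time: 15.7
tool_pos: [520.3, 10.1, 216.4]
tcp_rot: [3.135, -0.52, -1.361]
contact_force: [-0.6, 0.2, 0.9]
grip_width: 55.2
t 15.7 q [ 0.177  0.376  1.628 -0.565  1.189 -2.944] F [-0.6  0.2  0.9] w 55.2
deck-frame tcp [ 61.  -62.5  83.7] rotvec from nominal [-0.006  0.    -1.575]
target [526.3 -11.  178.5] rotvec [ 0.004  0.004 -0.025] shift cur axes [ 0.2 -1.7 43.7] shift target axes [ 0.  -1.5 43.7]
```

```bash
python3 -m handwheel '[{"claw":55,"dx":0,"dy":-1,"dz":20,"rx":0,"ry":0,"rz":-0.06},{"claw":55,"dx":0,"dy":0,"dz":15,"rx":0,"ry":0,"rz":0},{"claw":55,"dx":0,"dy":0,"dz":8,"rx":0,"ry":0,"rz":0}]';python3 goto.py 61 -61 40 1.57; python3 -m handwheel '[{"claw":5,"dx":0,"dy":0,"dz":0,"rx":0,"ry":0,"rz":0},{"claw":5,"dx":0,"dy":0,"dz":0,"rx":0,"ry":0,"rz":0},{"claw":5,"dx":0,"dy":0,"dz":0,"rx":0,"ry":0,"rz":0},{"claw":5,"dx":0,"dy":0,"dz":0,"rx":0,"ry":0,"rz":0},{"claw":5,"dx":0,"dy":0,"dz":0,"rx":0,"ry":0,"rz":0},{"claw":5,"dx":0,"dy":0,"dz":0,"rx":0,"ry":0,"rz":0}]';python3 goto.py 61 -61 40 1.57
```

```text
time: 16.0
tool_pos: [527.1, -9.4, 180.2]
tcp_rot: [3.104, -0.519, -1.292]
contact_force: [0.3, -0.3, -0.2]
grip_width: 55.1
t 16.0 q [ 0.137  0.416  1.677 -0.593  1.091 -2.982] F [ 0.3 -0.3 -0.2] w 55.1
deck-frame tcp [ 60.7 -59.9  42.1] rotvec from nominal [-0.003 -0.002 -1.635]
target [526.3 -11.  178.5] rotvec [-5.000e-03  1.000e-03 -3.078e+00] shift cur axes [0.2 1.2 2.1] shift target axes [-0.3 -1.1  2.1]
time: 16.6
tool_pos: [526.7, -9.6, 180.6]
tcp_rot: [3.104, -0.519, -1.292]
contact_force: [0.7, -0.1, 1.4]
grip_width: 12.3
t 16.6 q [ 0.137  0.415  1.678 -0.593  1.092 -2.982] F [ 0.7 -0.1  1.4] w 12.3
deck-frame tcp [ 61.  -60.3  42.4] rotvec from nominal [-0.003 -0.002 -1.635]
target [526.3 -11.  178.5] rotvec [-5.000e-03  2.000e-03 -3.079e+00] shift cur axes [-0.   0.7  2.4] shift target axes [-0.  -0.7  2.4]
```

```bash
python3 -m handwheel '[{"claw":5,"dx":0,"dy":0,"dz":0.1,"rx":0,"ry":0,"rz":0.148},{"claw":5,"dx":0,"dy":0,"dz":0.1,"rx":0,"ry":0,"rz":0.148},{"claw":5,"dx":0,"dy":0,"dz":0.1,"rx":0,"ry":0,"rz":0.148},{"claw":5,"dx":0,"dy":0,"dz":0.1,"rx":0,"ry":0,"rz":0.148},{"claw":5,"dx":0,"dy":0,"dz":0.1,"rx":0,"ry":0,"rz":0.148},{"claw":5,"dx":0,"dy":0,"dz":0.1,"rx":0,"ry":0,"rz":0.148},{"claw":5,"dx":0,"dy":0,"dz":0.1,"rx":0,"ry":0,"rz":0.148},{"claw":5,"dx":0,"dy":0,"dz":0.1,"rx":0,"ry":0,"rz":0.148},{"claw":5,"dx":0,"dy":0,"dz":0.1,"rx":0,"ry":0,"rz":0.148},{"claw":5,"dx":0,"dy":0,"dz":0.1,"rx":0,"ry":0,"rz":0.148}]'; python3 goto.py 61 -61 40 1.57; python3 -m handwheel '[{"claw":5,"dx":0,"dy":0,"dz":0.1,"rx":0,"ry":0,"rz":0.148},{"claw":5,"dx":0,"dy":0,"dz":0.1,"rx":0,"ry":0,"rz":0.148},{"claw":5,"dx":0,"dy":0,"dz":0.1,"rx":0,"ry":0,"rz":0.148},{"claw":5,"dx":0,"dy":0,"dz":0.1,"rx":0,"ry":0,"rz":0.148},{"claw":5,"dx":0,"dy":0,"dz":0.1,"rx":0,"ry":0,"rz":0.148},{"claw":5,"dx":0,"dy":0,"dz":0.1,"rx":0,"ry":0,"rz":0.148},{"claw":5,"dx":0,"dy":0,"dz":0.1,"rx":0,"ry":0,"rz":0.148},{"claw":5,"dx":0,"dy":0,"dz":0.1,"rx":0,"ry":0,"rz":0.148},{"claw":5,"dx":0,"dy":0,"dz":0.1,"rx":0,"ry":0,"rz":0.148},{"claw":5,"dx":0,"dy":0,"dz":0.1,"rx":0,"ry":0,"rz":0.148}]'; python3 -m handwheel '[{"claw":5,"dx":0,"dy":0,"dz":0.1,"rx":0,"ry":0,"rz":0.148},{"claw":5,"dx":0,"dy":0,"dz":0.1,"rx":0,"ry":0,"rz":0.1},{"claw":5,"dx":0,"dy":0,"dz":0,"rx":0,"ry":0,"rz":0}]';python3 goto.py 61 -61 40 1.57
```

```text
time: 17.6
tool_pos: [528.2, -11.4, 179.9]
tcp_rot: [-2.624, -0.073, -2.807]
contact_force: [3.6, -9.3, -3.1]
grip_width: 11.9
t 17.6 q [ 0.134  0.417  1.678 -0.597  1.087 -1.496] F [ 3.6 -9.3 -3.1] w 11.9
deck-frame tcp [ 62.4 -59.2  40.8] rotvec from nominal [-0.001 -0.001 -0.149]
target [526.3 -11.  178.5] rotvec [ 1.000e-03 -0.000e+00  1.719e+00] shift cur axes [1.5 1.6 0.8] shift target axes [ 1.4 -1.8  0.8]
time: 18.6
tool_pos: [527.2, -14.0, 179.1]
tcp_rot: [-3.001, 0.508, 2.052]
contact_force: [2.1, -18.6, -3.0]
grip_width: 12.2
time: 18.9
tool_pos: [526.9, -14.3, 178.8]
tcp_rot: [-3.14, 0.526, 1.77]
contact_force: [1.1, -18.3, -3.2]
grip_width: 12.2
t 18.9 q [ 0.131  0.418  1.681 -0.601  1.087  0.23 ] F [  1.1 -18.3  -3.2] w 12.2
deck-frame tcp [ 64.1 -61.1  38.5] rotvec from nominal [0.005 0.002 1.576]
target [526.3 -11.  178.5] rotvec [-0.004  0.002 -0.006] shift cur axes [ 3.1  0.1 -1.5] shift target axes [ 3.1  0.1 -1.5]
```

```bash
python3 -m handwheel '[{"claw":55,"dx":0,"dy":0,"dz":0,"rx":0,"ry":0,"rz":0},{"claw":55,"dx":0,"dy":0,"dz":0,"rx":0,"ry":0,"rz":0},{"claw":55,"dx":0,"dy":0,"dz":0,"rx":0,"ry":0,"rz":0},{"claw":55,"dx":0,"dy":0,"dz":-20,"rx":0,"ry":0,"rz":0},{"claw":55,"dx":0,"dy":0,"dz":-26,"rx":0,"ry":0,"rz":0},{"claw":55,"dx":0,"dy":0,"dz":0,"rx":0,"ry":0,"rz":-0.148},{"claw":55,"dx":0,"dy":0,"dz":0,"rx":0,"ry":0,"rz":-0.148},{"claw":55,"dx":0,"dy":0,"dz":0,"rx":0,"ry":0,"rz":-0.148},{"claw":55,"dx":0,"dy":0,"dz":0,"rx":0,"ry":0,"rz":-0.148},{"claw":55,"dx":0,"dy":0,"dz":0,"rx":0,"ry":0,"rz":-0.148}]'; python3 goto.py 63 58 84 -1.3; python3 -m handwheel '[{"claw":55,"dx":0,"dy":0,"dz":0,"rx":0,"ry":0,"rz":-0.148},{"claw":55,"dx":0,"dy":0,"dz":0,"rx":0,"ry":0,"rz":-0.148},{"claw":55,"dx":0,"dy":0,"dz":0,"rx":0,"ry":0,"rz":-0.148},{"claw":55,"dx":0,"dy":0,"dz":0,"rx":0,"ry":0,"rz":-0.148},{"claw":55,"dx":0,"dy":0,"dz":0,"rx":0,"ry":0,"rz":-0.148},{"claw":55,"dx":0,"dy":0,"dz":0,"rx":0,"ry":0,"rz":-0.148},{"claw":55,"dx":0,"dy":0,"dz":0,"rx":0,"ry":0,"rz":-0.148},{"claw":55,"dx":0,"dy":0,"dz":0,"rx":0,"ry":0,"rz":-0.148},{"claw":55,"dx":0,"dy":0,"dz":0,"rx":0,"ry":0,"rz":-0.148},{"claw":55,"dx":0,"dy":0,"dz":0,"rx":0,"ry":0,"rz":-0.148}]';  python3 -m handwheel '[{"claw":55,"dx":0,"dy":0,"dz":0,"rx":0,"ry":0,"rz":-0.148},{"claw":55,"dx":0,"dy":0,"dz":0,"rx":0,"ry":0,"rz":-0.148},{"claw":55,"dx":0,"dy":0,"dz":0,"rx":0,"ry":0,"rz":-0.148},{"claw":55,"dx":0,"dy":0,"dz":0,"rx":0,"ry":0,"rz":-0.148},{"claw":55,"dx":0,"dy":0,"dz":0,"rx":0,"ry":0,"rz":-0.06},{"claw":55,"dx":0,"dy":0,"dz":0,"rx":0,"ry":0,"rz":0}]';python3 goto.py 63 58 84 -1.3
```

```text
time: 19.9
tool_pos: [522.8, 12.3, 218.5]
tcp_rot: [-2.772, 0.375, 2.591]
contact_force: [-0.0, -0.7, 0.2]
grip_width: 54.7
t 19.9 q [ 0.18   0.376  1.621 -0.564  1.191 -0.543] F [-0.  -0.7  0.2] w 54.7
deck-frame tcp [ 60.7 -59.7  86.4] rotvec from nominal [-0.004  0.001  0.827]
target [638.6  33.2 217.6] rotvec [ 4.000e-03  2.000e-03 -2.127e+00] shift cur axes [-81.4  85.    2.4] shift target axes [ -29.3 -114.     2.4]
time: 20.9
tool_pos: [522.8, 12.3, 218.5]
tcp_rot: [-2.715, -0.306, -2.35]
contact_force: [-0.2, 0.0, -0.1]
grip_width: 55.3
time: 21.5
tool_pos: [522.8, 12.2, 218.5]
tcp_rot: [-2.989, -0.499, -1.676]
contact_force: [0.7, 0.7, -0.5]
grip_width: 55.0
t 21.5 q [ 0.18   0.376  1.621 -0.564  1.191 -2.669] F [ 0.7  0.7 -0.5] w 55.0
deck-frame tcp [ 60.8 -59.7  86.3] rotvec from nominal [-0.003 -0.003 -1.299]
target [638.6  33.2 217.6] rotvec [ 0.001  0.004 -0.001] shift cur axes [ -29.4 -114.     2.4] shift target axes [ -29.3 -114.     2.3]
```

```bash
python3 -m handwheel '[{"claw":55,"dx":-10,"dy":-38,"dz":0,"rx":0,"ry":0,"rz":0},{"claw":55,"dx":-10,"dy":-38,"dz":0,"rx":0,"ry":0,"rz":0},{"claw":55,"dx":-9,"dy":-38,"dz":0,"rx":0,"ry":0,"rz":0},{"claw":55,"dx":0,"dy":0,"dz":0,"rx":0,"ry":0,"rz":0},{"claw":55,"dx":0,"dy":0,"dz":20,"rx":0,"ry":0,"rz":0},{"claw":55,"dx":0,"dy":0,"dz":15,"rx":0,"ry":0,"rz":0},{"claw":55,"dx":0,"dy":0,"dz":8,"rx":0,"ry":0,"rz":0},{"claw":55,"dx":0,"dy":0,"dz":0,"rx":0,"ry":0,"rz":0}]';python3 goto.py 63 58 42 -1.3;python3 -m handwheel '[{"claw":5,"dx":0,"dy":0,"dz":0,"rx":0,"ry":0,"rz":0},{"claw":5,"dx":0,"dy":0,"dz":0,"rx":0,"ry":0,"rz":0},{"claw":5,"dx":0,"dy":0,"dz":0,"rx":0,"ry":0,"rz":0},{"claw":5,"dx":0,"dy":0,"dz":0,"rx":0,"ry":0,"rz":0},{"claw":5,"dx":0,"dy":0,"dz":0,"rx":0,"ry":0,"rz":0},{"claw":5,"dx":0,"dy":0,"dz":0,"rx":0,"ry":0,"rz":0}]';python3 goto.py 63 58 42 1.57
```

```text
time: 22.3
tool_pos: [641.8, 12.1, 181.5]
tcp_rot: [-2.991, -0.5, -1.677]
contact_force: [0.9, -0.4, 0.3]
grip_width: 55.1
t 22.3 q [ 0.146  0.611  1.327 -0.555  1.227 -2.73 ] F [ 0.9 -0.4  0.3] w 55.1
deck-frame tcp [63.4 56.8 42.1] rotvec from nominal [-0.005 -0.    -1.298]
target [642.9  12.6 181.2] rotvec [ 0.003  0.003 -0.002] shift cur axes [-0.7 -1.1  0.1] shift target axes [-0.7 -1.1  0.1]
time: 22.9
tool_pos: [644.3, 12.6, 183.1]
tcp_rot: [-2.985, -0.499, -1.677]
contact_force: [9.9, -1.6, -5.4]
grip_width: 11.9
t 22.9 q [ 0.146  0.611  1.323 -0.556  1.224 -2.731] F [ 9.9 -1.6 -5.4] w 11.9
deck-frame tcp [64.2 59.3 43.5] rotvec from nominal [ 0.    -0.005 -1.298]
target [642.9  12.6 181.2] rotvec [0.004 0.005 2.868] shift cur axes [-0.8  1.6  1.5] shift target axes [ 1.2 -1.3  1.5]
```

```bash
python3 -m handwheel '[{"claw":5,"dx":0,"dy":-2,"dz":0,"rx":0,"ry":0,"rz":0.06},{"claw":5,"dx":0,"dy":0,"dz":0.1,"rx":0,"ry":0,"rz":0.148},{"claw":5,"dx":0,"dy":0,"dz":0.1,"rx":0,"ry":0,"rz":0.148},{"claw":5,"dx":0,"dy":0,"dz":0.1,"rx":0,"ry":0,"rz":0.148},{"claw":5,"dx":0,"dy":0,"dz":0.1,"rx":0,"ry":0,"rz":0.148},{"claw":5,"dx":0,"dy":0,"dz":0.1,"rx":0,"ry":0,"rz":0.148},{"claw":5,"dx":0,"dy":0,"dz":0.1,"rx":0,"ry":0,"rz":0.148},{"claw":5,"dx":0,"dy":0,"dz":0.1,"rx":0,"ry":0,"rz":0.148},{"claw":5,"dx":0,"dy":0,"dz":0.1,"rx":0,"ry":0,"rz":0.148},{"claw":5,"dx":0,"dy":0,"dz":0.1,"rx":0,"ry":0,"rz":0.148}]'; python3 goto.py 63 58 42 1.57; python3 -m handwheel '[{"claw":5,"dx":0,"dy":0,"dz":0.1,"rx":0,"ry":0,"rz":0.148},{"claw":5,"dx":0,"dy":0,"dz":0.1,"rx":0,"ry":0,"rz":0.148},{"claw":5,"dx":0,"dy":0,"dz":0.1,"rx":0,"ry":0,"rz":0.148},{"claw":5,"dx":0,"dy":0,"dz":0.1,"rx":0,"ry":0,"rz":0.148},{"claw":5,"dx":0,"dy":0,"dz":0.1,"rx":0,"ry":0,"rz":0.148},{"claw":5,"dx":0,"dy":0,"dz":0.1,"rx":0,"ry":0,"rz":0.148},{"claw":5,"dx":0,"dy":0,"dz":0.1,"rx":0,"ry":0,"rz":0.148},{"claw":5,"dx":0,"dy":0,"dz":0.1,"rx":0,"ry":0,"rz":0.148},{"claw":5,"dx":0,"dy":0,"dz":0.1,"rx":0,"ry":0,"rz":0.148},{"claw":5,"dx":0,"dy":0,"dz":0.1,"rx":0,"ry":0,"rz":0.148}]'; python3 -m handwheel '[{"claw":5,"dx":0,"dy":0,"dz":0,"rx":0,"ry":0,"rz":0}]';python3 goto.py 63 58 42 1.57
```

```text
time: 23.9
tool_pos: [643.6, 12.6, 180.5]
tcp_rot: [-2.625, 0.046, -3.023]
contact_force: [-1.7, 1.3, -2.9]
grip_width: 11.8
t 23.9 q [ 0.146  0.616  1.321 -0.553  1.229 -1.335] F [-1.7  1.3 -2.9] w 11.8
deck-frame tcp [62.8 58.6 41.3] rotvec from nominal [-0.005  0.004  0.099]
target [642.9  12.6 181.2] rotvec [ 1.000e-03 -7.000e-03  1.471e+00] shift cur axes [ 0.6 -0.3 -0.7] shift target axes [-0.2 -0.6 -0.7]
time: 24.9
tool_pos: [645.4, 12.8, 178.6]
tcp_rot: [3.137, 0.517, 1.768]
contact_force: [9.9, 1.8, -11.9]
grip_width: 11.8
time: 25.0
tool_pos: [645.6, 12.9, 178.6]
tcp_rot: [3.138, 0.517, 1.77]
contact_force: [9.7, 3.6, -10.8]
grip_width: 12.2
t 25.0 q [ 0.145  0.619  1.321 -0.553  1.222  0.144] F [  9.7   3.6 -10.8] w 12.2
deck-frame tcp [61.9 60.6 39.5] rotvec from nominal [-0.006  0.005  1.577]
target [642.9  12.6 181.2] rotvec [ 0.001 -0.007 -0.007] shift cur axes [-1.1 -2.6 -2.5] shift target axes [-1.1 -2.6 -2.5]
```

```bash
python3 -m handwheel '[{"claw":55,"dx":0,"dy":0,"dz":0,"rx":0,"ry":0,"rz":0},{"claw":55,"dx":0,"dy":0,"dz":0,"rx":0,"ry":0,"rz":0},{"claw":55,"dx":0,"dy":0,"dz":0,"rx":0,"ry":0,"rz":0},{"claw":55,"dx":0,"dy":0,"dz":-20,"rx":0,"ry":0,"rz":0},{"claw":55,"dx":0,"dy":0,"dz":-28,"rx":0,"ry":0,"rz":0},{"claw":55,"dx":30,"dy":-30,"dz":0,"rx":0,"ry":0,"rz":0},{"claw":55,"dx":30,"dy":-30,"dz":0,"rx":0,"ry":0,"rz":0},{"claw":55,"dx":30,"dy":-30,"dz":0,"rx":0,"ry":0,"rz":0},{"claw":55,"dx":30,"dy":-30,"dz":0,"rx":0,"ry":0,"rz":0},{"claw":55,"dx":0,"dy":0,"dz":-20,"rx":0,"ry":0,"rz":-0.148}]'; python3 -m handwheel '[{"claw":55,"dx":0,"dy":0,"dz":0,"rx":0,"ry":0,"rz":-0.148},{"claw":55,"dx":0,"dy":0,"dz":0,"rx":0,"ry":0,"rz":-0.148},{"claw":55,"dx":0,"dy":0,"dz":0,"rx":0,"ry":0,"rz":-0.148},{"claw":55,"dx":0,"dy":0,"dz":0,"rx":0,"ry":0,"rz":-0.148},{"claw":55,"dx":0,"dy":0,"dz":0,"rx":0,"ry":0,"rz":-0.148},{"claw":55,"dx":0,"dy":0,"dz":0,"rx":0,"ry":0,"rz":-0.148},{"claw":55,"dx":0,"dy":0,"dz":0,"rx":0,"ry":0,"rz":-0.148},{"claw":55,"dx":0,"dy":0,"dz":0,"rx":0,"ry":0,"rz":-0.148},{"claw":55,"dx":0,"dy":0,"dz":0,"rx":0,"ry":0,"rz":-0.148},{"claw":55,"dx":0,"dy":0,"dz":0,"rx":0,"ry":0,"rz":-0.148}]';  python3 -m handwheel '[{"claw":55,"dx":0,"dy":0,"dz":0,"rx":0,"ry":0,"rz":-0.148},{"claw":55,"dx":0,"dy":0,"dz":0,"rx":0,"ry":0,"rz":-0.148},{"claw":55,"dx":0,"dy":0,"dz":0,"rx":0,"ry":0,"rz":-0.148},{"claw":55,"dx":0,"dy":0,"dz":0,"rx":0,"ry":0,"rz":-0.148},{"claw":55,"dx":0,"dy":0,"dz":0,"rx":0,"ry":0,"rz":-0.148},{"claw":55,"dx":0,"dy":0,"dz":0,"rx":0,"ry":0,"rz":-0.148},{"claw":55,"dx":0,"dy":0,"dz":0,"rx":0,"ry":0,"rz":-0.148},{"claw":55,"dx":0,"dy":0,"dz":0,"rx":0,"ry":0,"rz":-0.148},{"claw":55,"dx":0,"dy":0,"dz":0,"rx":0,"ry":0,"rz":-0.148},{"claw":55,"dx":0,"dy":0,"dz":0,"rx":0,"ry":0,"rz":-0.148}]';  python3 -m handwheel '[{"claw":55,"dx":0,"dy":0,"dz":0,"rx":0,"ry":0,"rz":-0.09},{"claw":55,"dx":0,"dy":0,"dz":0,"rx":0,"ry":0,"rz":0}]';python3 goto.py -57.5 -61 42 -1.63
```

```text
time: 26.0
tool_pos: [492.9, 122.4, 176.6]
tcp_rot: [-3.045, 0.513, 1.951]
contact_force: [0.8, 0.3, 1.3]
grip_width: 54.8
time: 27.0
tool_pos: [499.6, 122.3, 180.8]
tcp_rot: [-2.622, -0.03, -2.884]
contact_force: [0.4, 0.5, -0.6]
grip_width: 54.8
time: 28.0
tool_pos: [499.6, 122.3, 180.8]
tcp_rot: [-3.124, -0.52, -1.401]
contact_force: [0.4, 0.6, 0.3]
grip_width: 54.9
time: 28.2
tool_pos: [499.6, 122.3, 180.7]
tcp_rot: [3.111, -0.519, -1.303]
contact_force: [0.2, 0.4, -0.6]
grip_width: 54.8
t 28.2 q [ 0.394  0.46   1.601 -0.543  1.238 -2.785] F [ 0.2  0.4 -0.6] w 54.8
deck-frame tcp [-55.6 -60.  109.9] rotvec from nominal [-0.002 -0.003 -1.625]
target [505.1  90.5 121. ] rotvec [-0.     0.003 -0.005] shift cur axes [-1.7  1.  67.9] shift target axes [-2.   0.9 67.9]
```

```bash
python3 -m handwheel '[{"claw":55,"dx":-2,"dy":1,"dz":20,"rx":0,"ry":0,"rz":-0.14},{"claw":55,"dx":0,"dy":0,"dz":20,"rx":0,"ry":0,"rz":0},{"claw":55,"dx":0,"dy":0,"dz":18,"rx":0,"ry":0,"rz":0},{"claw":55,"dx":0,"dy":0,"dz":10,"rx":0,"ry":0,"rz":0},{"claw":55,"dx":0,"dy":0,"dz":0,"rx":0,"ry":0,"rz":0}]';python3 goto.py -57.5 -61 42 1.57;python3 -m handwheel '[{"claw":5,"dx":0,"dy":0,"dz":0,"rx":0,"ry":0,"rz":0},{"claw":5,"dx":0,"dy":0,"dz":0,"rx":0,"ry":0,"rz":0},{"claw":5,"dx":0,"dy":0,"dz":0,"rx":0,"ry":0,"rz":0},{"claw":5,"dx":0,"dy":0,"dz":0,"rx":0,"ry":0,"rz":0},{"claw":5,"dx":0,"dy":0,"dz":0,"rx":0,"ry":0,"rz":0},{"claw":5,"dx":0,"dy":0,"dz":0,"rx":0,"ry":0,"rz":0}]';python3 goto.py -57.5 -61 42 1.57
```

```text
time: 28.7
tool_pos: [504.5, 90.0, 119.6]
tcp_rot: [3.03, -0.509, -1.145]
contact_force: [0.2, -0.5, 0.0]
grip_width: 54.9
t 28.7 q [ 0.334  0.522  1.696 -0.593  1.081 -2.878] F [ 0.2 -0.5  0. ] w 54.9
deck-frame tcp [-57.9 -61.7  40.6] rotvec from nominal [-4.000e-03 -1.000e-03 -1.763e+00]
target [505.1  90.5 121. ] rotvec [-0.005  0.003 -2.95 ] shift cur axes [ 0.6 -0.6 -1.4] shift target axes [-0.4  0.7 -1.4]
time: 29.3
tool_pos: [505.0, 90.9, 120.4]
tcp_rot: [3.032, -0.509, -1.143]
contact_force: [-0.1, 2.8, -0.4]
grip_width: 12.2
t 29.3 q [ 0.335  0.521  1.695 -0.593  1.081 -2.879] F [-0.1  2.8 -0.4] w 12.2
deck-frame tcp [-58.1 -61.   41.7] rotvec from nominal [-0.003 -0.003 -1.764]
target [505.1  90.5 121. ] rotvec [-5.000e-03 -1.000e-03 -2.949e+00] shift cur axes [ 0.6  0.1 -0.3] shift target axes [-0.6  0.  -0.3]
```

```bash
python3 -m handwheel '[{"claw":5,"dx":0,"dy":0,"dz":0,"rx":0,"ry":0,"rz":0.08},{"claw":5,"dx":0,"dy":0,"dz":0.1,"rx":0,"ry":0,"rz":0.148},{"claw":5,"dx":0,"dy":0,"dz":0.1,"rx":0,"ry":0,"rz":0.148},{"claw":5,"dx":0,"dy":0,"dz":0.1,"rx":0,"ry":0,"rz":0.148},{"claw":5,"dx":0,"dy":0,"dz":0.1,"rx":0,"ry":0,"rz":0.148},{"claw":5,"dx":0,"dy":0,"dz":0.1,"rx":0,"ry":0,"rz":0.148},{"claw":5,"dx":0,"dy":0,"dz":0.1,"rx":0,"ry":0,"rz":0.148},{"claw":5,"dx":0,"dy":0,"dz":0.1,"rx":0,"ry":0,"rz":0.148},{"claw":5,"dx":0,"dy":0,"dz":0.1,"rx":0,"ry":0,"rz":0.148},{"claw":5,"dx":0,"dy":0,"dz":0.1,"rx":0,"ry":0,"rz":0.148}]'; python3 goto.py -57.5 -61 42 1.57; python3 -m handwheel '[{"claw":5,"dx":0,"dy":0,"dz":0.1,"rx":0,"ry":0,"rz":0.148},{"claw":5,"dx":0,"dy":0,"dz":0.1,"rx":0,"ry":0,"rz":0.148},{"claw":5,"dx":0,"dy":0,"dz":0.1,"rx":0,"ry":0,"rz":0.148},{"claw":5,"dx":0,"dy":0,"dz":0.1,"rx":0,"ry":0,"rz":0.148},{"claw":5,"dx":0,"dy":0,"dz":0.1,"rx":0,"ry":0,"rz":0.148},{"claw":5,"dx":0,"dy":0,"dz":0.1,"rx":0,"ry":0,"rz":0.148},{"claw":5,"dx":0,"dy":0,"dz":0.1,"rx":0,"ry":0,"rz":0.148},{"claw":5,"dx":0,"dy":0,"dz":0.1,"rx":0,"ry":0,"rz":0.148},{"claw":5,"dx":0,"dy":0,"dz":0.1,"rx":0,"ry":0,"rz":0.148},{"claw":5,"dx":0,"dy":0,"dz":0.1,"rx":0,"ry":0,"rz":0.148}]'; python3 -m handwheel '[{"claw":5,"dx":0,"dy":0,"dz":0.1,"rx":0,"ry":0,"rz":0.148},{"claw":5,"dx":0,"dy":0,"dz":0.1,"rx":0,"ry":0,"rz":0.148},{"claw":5,"dx":0,"dy":0,"dz":0.1,"rx":0,"ry":0,"rz":0.148},{"claw":5,"dx":0,"dy":0,"dz":0,"rx":0,"ry":0,"rz":0}]';python3 goto.py -57.5 -61 42 1.57
```

```text
time: 30.3
tool_pos: [508.0, 89.6, 119.5]
tcp_rot: [-2.645, -0.166, -2.631]
contact_force: [15.8, -9.2, -9.3]
grip_width: 12.0
t 30.3 q [ 0.332  0.524  1.694 -0.597  1.075 -1.461] F [15.8 -9.2 -9.3] w 12.0
deck-frame tcp [-57.  -58.4  39.9] rotvec from nominal [-0.002 -0.005 -0.346]
target [505.1  90.5 121. ] rotvec [0.005 0.002 1.916] shift cur axes [ 2.2  1.3 -2.1] shift target axes [ 0.5 -2.6 -2.1]
time: 31.3
tool_pos: [507.1, 86.5, 119.1]
tcp_rot: [-2.901, 0.472, 2.272]
contact_force: [10.7, -19.3, -6.1]
grip_width: 11.8
time: 31.7
tool_pos: [505.9, 85.9, 118.7]
tcp_rot: [3.141, 0.526, 1.771]
contact_force: [5.6, -18.6, -5.2]
grip_width: 12.1
t 31.7 q [ 0.329  0.524  1.699 -0.601  1.077  0.463] F [  5.6 -18.6  -5.2] w 12.1
deck-frame tcp [-54.6 -61.1  37.7] rotvec from nominal [ 0.004 -0.     1.576]
target [505.1  90.5 121. ] rotvec [-0.002  0.003 -0.006] shift cur axes [ 2.9  0.1 -4.3] shift target axes [ 2.9  0.1 -4.3]
```

```bash
python3 -m handwheel '[{"claw":55,"dx":0,"dy":0,"dz":0,"rx":0,"ry":0,"rz":0},{"claw":55,"dx":0,"dy":0,"dz":0,"rx":0,"ry":0,"rz":0},{"claw":55,"dx":0,"dy":0,"dz":0,"rx":0,"ry":0,"rz":0},{"claw":55,"dx":0,"dy":0,"dz":-25,"rx":0,"ry":0,"rz":0},{"claw":55,"dx":0,"dy":0,"dz":-35,"rx":0,"ry":0,"rz":0},{"claw":55,"dx":0,"dy":0,"dz":-45,"rx":0,"ry":0,"rz":0},{"claw":55,"dx":0,"dy":10,"dz":-45,"rx":0,"ry":0,"rz":0},{"claw":55,"dx":0,"dy":10,"dz":-45,"rx":0,"ry":0,"rz":0},{"claw":55,"dx":0,"dy":10,"dz":-40,"rx":0,"ry":0,"rz":0},{"claw":55,"dx":0,"dy":0,"dz":0,"rx":0,"ry":0,"rz":-0.148}]'; python3 -m handwheel '[{"claw":55,"dx":0,"dy":0,"dz":0,"rx":0,"ry":0,"rz":-0.148},{"claw":55,"dx":0,"dy":0,"dz":0,"rx":0,"ry":0,"rz":-0.148},{"claw":55,"dx":0,"dy":0,"dz":0,"rx":0,"ry":0,"rz":-0.148},{"claw":55,"dx":0,"dy":0,"dz":0,"rx":0,"ry":0,"rz":-0.148},{"claw":55,"dx":0,"dy":0,"dz":0,"rx":0,"ry":0,"rz":-0.148},{"claw":55,"dx":0,"dy":0,"dz":0,"rx":0,"ry":0,"rz":-0.148},{"claw":55,"dx":0,"dy":0,"dz":0,"rx":0,"ry":0,"rz":-0.148},{"claw":55,"dx":0,"dy":0,"dz":0,"rx":0,"ry":0,"rz":-0.148},{"claw":55,"dx":0,"dy":0,"dz":0,"rx":0,"ry":0,"rz":-0.148},{"claw":55,"dx":0,"dy":0,"dz":0,"rx":0,"ry":0,"rz":-0.09}]';python3 goto.py -40 -60 260 0
python3 - <<'E'
from plant import bot
import cv2,numpy as np
w=bot.capture("wrist")["frame"][:,:,::-1][60:240,170:450]
s=bot.capture("scene")["frame"][:,:,::-1][170:330,250:410]
o=cv2.resize(w,(800,514),interpolation=3)
cv2.imwrite("pics/w4.png",cv2.convertScaleAbs(o,alpha=1.2))
cv2.imwrite("pics/s4.png",cv2.convertScaleAbs(cv2.resize(s,(600,600),interpolation=3),alpha=1.2))
E
```

```text
time: 32.7
tool_pos: [512.3, 213.5, 327.3]
tcp_rot: [-3.068, 0.512, 1.945]
contact_force: [0.3, -0.6, -0.2]
grip_width: 55.0
time: 33.7
tool_pos: [510.6, 210.6, 322.3]
tcp_rot: [-2.622, -0.002, -2.932]
contact_force: [-1.1, 0.4, -0.4]
grip_width: 55.2
t 33.7 q [ 0.525  0.456  1.201 -0.493  1.651 -1.254] F [-1.1  0.4 -0.4] w 55.2
deck-frame tcp [-57.7 -31.1 274.6] rotvec from nominal [-0.004 -0.    -0.004]
target [487.  182.6 318.5] rotvec [0.004 0.    0.004] shift cur axes [ 28.9 -17.6  14.5] shift target axes [ 28.9 -17.7  14.6]
```

View pics/w4.png

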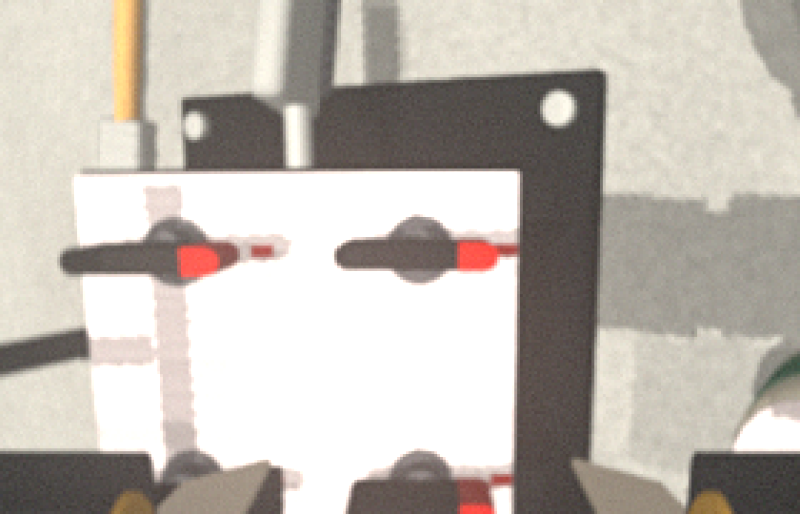

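View pics/s4.png

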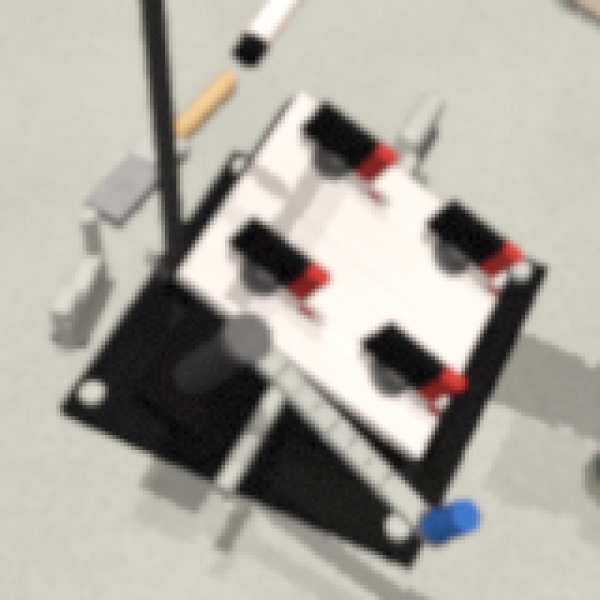

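In the wrist view, nut b runs (62,262)→(218,258) and nut c (338,256)→(498,255). Both are parallel to the plate edge at row 172 and point at their red marks. The scene view shows all four bars parallel with their red tips downslope. The gauge arm lies beside the plate with its knob at (450,520), and the bystanders look undisturbed. Handing in.

```bash
python3 -c "
from plant import bot
print(bot.close_job())"
```

```text
the job is handed in; nothing more can be done
None
```

I swung the gauge arm off the plate, tightened all four nuts in cross order, and handed the job in at about 34 s, with the robot clear of everything.

- **Gauge arm:** it stands beside the plate at about 1.73 rad, estimated from the tool position when I let go.
- **Nuts:** I turned lower left (d), then its diagonal upper right (b), then upper left (a) and lower right (c), finishing each before starting the next. By tool angle at release, each ended within about 0.01 rad of straight down the slope.
- **Last checks:** in the final wrist picture, b and c line up with the plate edge and their red marks. In the scene picture all four red tips point down the slope, and the brush, can and club head look undisturbed. The highest wrist force I read was about 21 N.
- **Not confirmed:** a and d were mostly hidden in the wrist view, so I checked them only in the coarser scene picture and by tool angle. I did not measure the plate's seating. My picture fits put the deck 3 to 7 mm lower than stated. I worked with 113.4 mm instead of 115, and the grips held.

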